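Load the parts pail and hang it on the hanger by its bail

ROBOT

A 6-joint arm with a two-finger parallel gripper is mounted at the origin on a cart in front of the work surface, level with it; the furniture and walls round the work are solid. World frame = base frame: x ahead of the robot, y to its left, z up, the work surface at z = 0. Lengths are in mm, angles in rad, forces in N, time in s.
With the tool pointing down it reaches from about 275 to 825 mm from the base axis. Payload 5.2 kg.
Tool frame: the origin (TCP) lies at the very end of the fingers, on their centre line; the grasp point (between the pads) lies 19 mm behind it; z points along the fingers, y is the direction in which the jaws open and shut (so a half turn about z gives the same grasp; the last joint's range is limited). The gripper opens to 93 mm and grips with 3 to 60 N. Pads are 15 mm wide; open, the fingers measure 128 mm over their backs; the gripper's body (75 mm by 188 mm) begins 65 mm behind the grasp point.
Start: joints at [-1.426, 0.259, 1.535, -0, 1.348, -0.203], TCP at [187.478, -517.066, 218.653] pointing down, gripper open.
Joint ranges: [-3.14, 3.14], [-0.91, 2.08], [0.19, 2.58], [-1.22, 4.36], [0.22, 2.71], [-3.12, 3.12]. Speed limits (rad/s): [2.57, 2.57, 3.14, 3.14, 3.14, 3.14].

INTERFACE

Orientations are given as a unit quaternion [w, x, y, z].
In Python, from plant import arm gives the robot as it stands.
- The arm moves only by the shell command python3 -m inch 'ROWS' [FORCE]. ROWS is JSON, a list of rows, each an object with "travel": the shift along the tool's x, y, z in m, a list of three; "dr": the turn, a rotation vector about the tool's x, y, z in rad, a list of three; "fingers": the opening, from 0 (shut) to 1 (fully open). A call has 1 to 5 rows; each row shifts and turns the commanded pose from where the row before left it, along the tool's axes as they then stand; what a row does not reach is not made up. A row lasts 1/12 s, in which the tool goes at most 41.7 mm and 7.16 degrees, less where a joint would pass 70% of its speed; a pose out of reach is approached as far as the arm can. A call with a gripper value outside its range is refused whole. The fingers move at their own pace and stop on an object; FORCE is the grip in N (left out, the last holds). Time passes only in rows, so rows that do not move let the fingers close. It gives the time, the measured TCP pose, the force and the opening at its end, in the units of the state.
- arm.sense(): the state, without advancing time (a new reading comes with each control period).
- arm.get_image(name): name is "scene" or "top" or "wrist"; returns (picture, depth): 384x512x3 uint8, blue, green, red; 384x512 float32, mm along the optical axis (not along the pixel's ray), 0 where there is no reading.
- arm.calibration(name): a dict with "fx", "fy", "cx", "cy" (pixels), "dist" ([k1, k2, p1, p2, k3] as OpenCV has them; the pictures are not rectified), "position" and "rotation" of the camera in the world; the wrist camera has in their place "hand_eye" (4x4, takes a point from camera to tool coordinates, whose origin is the TCP and whose axes are the flange's). Camera axes: x right, y down, z forward; pixel columns grow to the right and rows downward; lengths in mm; the calibration is good to about 2 mm. A picture is of the moment at which its call begins: read the wrist's pose just before it. calibration takes no time and is no camera call.
- arm.sign_off(): hands the job in, once; it reports no verdict.
The state is a dict: "time": time; "q": joint angles; "joint_velocities": joint speeds; "tau": joint torques, N m; "tcp_pos": TCP position; "tcp_rot": TCP orientation; "contact_force": force on the tool from outside, world axes, zero at the start; "torque": the same for the moment, N m; "opening": finger opening in mm.
Only numpy, scipy, OpenCV 4.12 (cv2) and the standard library are available. Lean on these libraries where they do the work, as an engineer would, in place of code of your own. Each camera call takes 0.05 s, during which the arm holds its last target.

TASK

Put the two lead terminal posts that stand on the table to the robot's right into the small steel pail. With the pail still standing on the table, raise its folded-down wire bail upright, then lift the pail by the bail and hang it on the two-pronged hanger so that it hangs free with the bail resting in both prongs and the posts inside. Do not tip the pail over, and leave the glue pot, tape roll and plate pack where they are.

Things in the scene. Friction and masses are not known exactly. Their poses are not given: they have to be found in the camera images.
- pail: Loose open round steel pail, 80 mm high, outside diameter 102 mm at the foot, 118 mm over the rim, wall 3 mm, floor 4 mm, about 0.4 kg empty. Origin: centre of its underside, z up. The bail's ears are on its +y and -y sides, 68 mm above the underside; the bail is folded down towards its -x side.
- bail (a joint): Hinge (rad) of the pail's bail, a U of 5 mm wire 127 mm wide; its cross-bar is parallel to the pail's y, 110 mm from the hinge line. 0 = folded fully down over the pail's -x side (85 degrees from upright, about level; bar 110 mm from the pail's axis, 78 mm above the underside), 1.484 = straight up (bar 178 mm above the underside), 2.967 = folded to +x. Light friction (0.07 N m) keeps it where left.
- bail_grip (a point): Centre of the wooden roller in the middle of the bail's cross-bar: 15 mm diameter, 40 mm long, spinning freely about the bar, so that it can be held from above while the bail swings up. On either side of it about 27 mm of straight bare wire. Use its position only (it spins).
- pail_hinge (a point): Point on the bail's hinge line at the pail's axis, 68 mm above the pail's underside; axes as the pail's.
- hanger: Fixed hanger, 224 mm high: foot plate 120 x 150 x 8 mm, 26 mm square column; from its top two parallel round prongs (8 mm thick, 68 mm between centres) reach out along the hanger's -x, dip to form a seat and end in upturned tips 131 mm from the column's axis. Origin: bottom of the column; x points from the prongs' tips to the column, y across the prongs, z up.
- hanger_seat (a point): Where the middle of the bail's cross-bar comes to rest, bar parallel to the hanger's y: midway between the prongs over their dips, 100 mm in front (-x) of the column's axis, 205 mm above the table; axes as the hanger's. The dip is a V with 40 degree sides; its tips end 27 mm in front of this point and 18 mm above it. The bar goes in over the tips from the front. The pail may hang either way round, underside 27 mm up.
- post_a: Loose cast lead terminal post, 70 mm tall, standing upright: 29 mm round foot 18 mm high, above it an about 19 mm round shank. 0.15 kg. Origin: centre of its underside.
- post_b: A second lead terminal post, the same as post_a.
- glue_pot: Bystander: round tin pot 66 mm in diameter, 60 mm high with a stick that rises to 116 mm. Origin: centre of its underside.
- tape: Bystander: roll of tape lying flat, 100 mm diameter, 25 mm high. Origin: centre of its underside.
- plates_lying: Bystander: pack of lead plates lying flat, 132 x 128 x 38 mm. Origin: centre of its underside.
Things that resemble listed ones, but are neither listed nor needed, are in the scene too. Leave any black look-alike of the post_a alone. Leave any green look-alike of the post_b alone.

How it is judged (in metres and radians):
On the way, in this order (a step that is already met when the one before it is completed fails the run):
1. both posts are in the pail, which stands on the table (horizontal distance between each of post_a, post_b and pail below 0.055 m and z of post_a in the frame of pail between -0.01 and 0.06 m and z of post_b in the frame of pail between -0.01 and 0.06 m and height (world z) of pail below 0.01 m), for 0.2 s.
2. the bail is upright (within 0.3 rad) while the pail stands on the table (value of joint bail between 1.18 and 1.79 rad and height (world z) of pail below 0.01 m and angle between pail's own z axis and vertical below 0.15 rad), for 0.2 s.
3. the pail is lifted off the table under its raised bail (height (world z) of pail above 0.02 m and value of joint bail between 0.98 and 1.98 rad and angle between pail's own z axis and vertical below 0.5 rad), for 0.1 s.
At the end, for the whole second after the job is handed in: Posts inside the pail; bail bar in both prongs' dips (grip within 22 mm of the seat in plan, 198 to 214 mm above the table, bar within 0.2 rad of square to the prongs); hanger bears the pail, its underside over 15 mm above the table, within 0.25 rad of upright, under 0.05 m/s (horizontal distance between each of post_a, post_b and pail below 0.055 m and z of post_a in the frame of pail between -0.01 and 0.06 m and z of post_b in the frame of pail between -0.01 and 0.06 m and horizontal distance between bail_grip and hanger_seat below 0.022 m and height (world z) of bail_grip between 0.198 and 0.214 m and angle between the y axis of pail and the y axis of hanger, either way round below 0.2 rad and contact force between pail and hanger above 3 N and height (world z) of pail above 0.015 m and angle between pail's own z axis and vertical below 0.25 rad and linear speed of pail below 0.05 m/s); the robot touches nothing.
It fails at once if the pail is tipped by more than about 40 degrees (angle between pail's own z axis and vertical above 0.7 rad).
It fails at once if the glue pot is moved by more than 30 mm (distance of glue_pot from where it was at the start of the episode above 0.03 m).
It fails at once if the tape roll is moved by more than 30 mm (distance of tape from where it was at the start of the episode above 0.03 m).
It fails at once if the plate pack is moved by more than 30 mm (distance of plates_lying from where it was at the start of the episode above 0.03 m).
It also fails if it takes over 72 s, if anything falls off the work surface, if the arm or the gripper's body presses on something with over 40 N, if the wrist force passes 120 N, or if a joint passes its speed limit or range.

## Working session

There is one attempt and no reset: what is moved stays moved. The work goes in short steps, Python scripts to look and compute and a shell command to move; the robot and the scene stay as the last step left them, time stands still between calls to the robot, and variables do not carry over. Pictures are saved under pics/ and viewed, and the job is handed in when it is done.

```bash
ls; mkdir -p pics; python3 - <<'E'
from plant import arm
import cv2
print(arm.sense())
for n in ["scene","top","wrist"]:
    c=arm.calibration(n); print(n,c)
    im,d=arm.get_image(n); cv2.imwrite(f"pics/{n}0.png",im)
    import numpy as np; np.save(f"pics/{n}0.npy",d)
E
```

```text
pics
{'time': 0.0, 'q': array([-1.42579446e+00,  2.59339473e-01,  1.53606517e+00, -4.42655159e-06,
        1.34799925e+00, -2.02792186e-01]), 'joint_velocities': array([ 0.00018708,  0.00159287, -0.0001446 ,  0.00010385, -0.00090376,
        0.00203106]), 'tau': array([ 1.47663957e-05, -4.37307358e+01, -2.84003842e+01,  7.18785566e-02,
        4.12794726e-02, -1.38015239e-04]), 'tcp_pos': array([ 187.39846007, -516.51469829,  217.8267984 ]), 'tcp_rot': array([-9.05303341e-04,  9.84917488e-01,  1.73022316e-01,  2.40071405e-05]), 'contact_force': array([-0.61913069, -0.03534254,  0.38805147]), 'torque': array([-0.00868617,  0.00619129,  0.0087438 ]), 'opening': 92.77061636570544}
scene {'fx': 443.14140869558355, 'fy': 443.14140869558355, 'cx': 259.0139032307857, 'cy': 185.62079892678503, 'dist': array([-0.01787465,  0.        ,  0.        ,  0.        ,  0.        ]), 'position': array([ 119.9554892 , -893.44248169, 1012.51923013]), 'rotation': array([-0.39412187,  0.87905825, -0.24520845,  0.10861569])}
top {'fx': 393.0793239174374, 'fy': 393.0793239174374, 'cx': 252.40345314458727, 'cy': 190.8715937562259, 'dist': array([-0.08648412,  0.        ,  0.        ,  0.        ,  0.        ]), 'position': array([ 433.29572463,  -85.43419748, 1276.54286122]), 'rotation': array([ 0.05832057, -0.69836583,  0.71197305, -0.04447757])}
wrist {'fx': 293.89208539834607, 'fy': 293.89208539834607, 'cx': 258.43504587108504, 'cy': 190.74245502573314, 'dist': array([-0.07770241,  0.        ,  0.        ,  0.        ,  0.        ]), 'hand_eye': array([[-1.07680521e-03, -9.54346156e-01, -2.98700947e-01,
         8.39015690e+01],
       [ 9.99999386e-01, -9.49101175e-04, -5.72591041e-04,
        -3.84537353e-01],
       [ 2.62952640e-04, -2.98701380e-01,  9.54346591e-01,
        -1.67151171e+02],
       [ 0.00000000e+00,  0.00000000e+00,  0.00000000e+00,
         1.00000000e+00]])}
```

View pics/scene0.png

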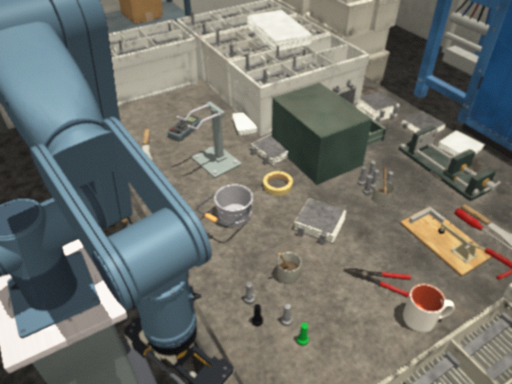

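View pics/top0.png

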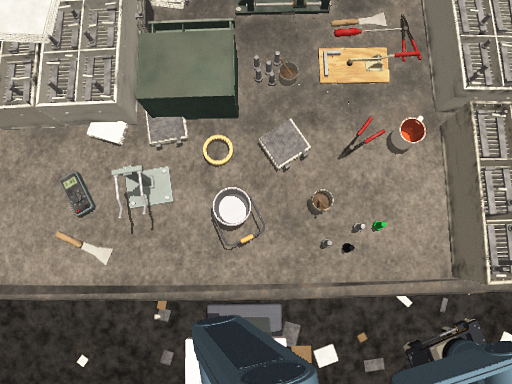

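View pics/wrist0.png

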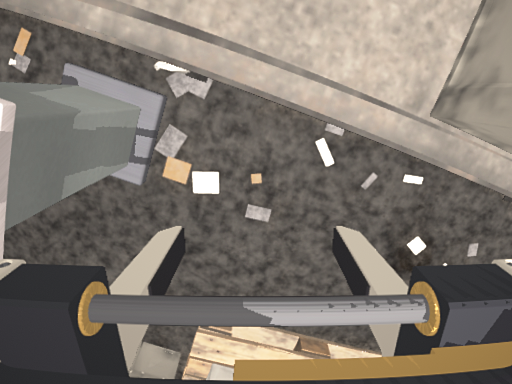

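The scene view shows the grey posts at (249,292) and (286,314), with a black look-alike at (257,315) and a green one at (303,334). It also shows the pail at (233,205) and the hanger at (215,140). The top view shows the posts at (326,243) and (361,227), the pail at (231,207), the bail grip at (246,239) and the hanger prongs around (130,200). The grey cluster near (268,65) in the top view is background. Next I'll localise these from crops.

```bash
cat > h.py <<'E'
import numpy as np, cv2
from scipy.spatial.transform import Rotation as R
from plant import arm
def rot(q): return R.from_quat([q[1],q[2],q[3],q[0]])
def campose(name, s=None):
    c=arm.calibration(name)
    K=np.array([[c['fx'],0,c['cx']],[0,c['fy'],c['cy']],[0,0,1]])
    if name=='wrist':
        s=s or arm.sense(); T=np.eye(4); T[:3,:3]=rot(s['tcp_rot']).as_matrix(); T[:3,3]=s['tcp_pos']
        M=T@c['hand_eye']; return K,c['dist'],M[:3,:3],M[:3,3]
    return K,c['dist'],rot(c['rotation']).as_matrix(),np.array(c['position'])
def ray(name,uv,s=None):
    K,d,Rm,p=campose(name,s)
    u=cv2.undistortPoints(np.array(uv,float).reshape(-1,1,2),K,d).reshape(-1,2)
    return p,(Rm@np.c_[u,np.ones(len(u))].T).T
def plane(name,uv,z,s=None):
    p,r=ray(name,uv,s); t=(z-p[2])/r[:,2]; return p+t[:,None]*r
def proj(name,P,s=None):
    K,d,Rm,p=campose(name,s)
    q=(Rm.T@(np.array(P,float).reshape(-1,3)-p).T).T
    return cv2.projectPoints(q,np.zeros(3),np.zeros(3),K,d)[0].reshape(-1,2)
def tri(obs):
    A=np.zeros((3,3));b=np.zeros(3)
    for n,uv,s in obs:
        p,r=ray(n,[uv],s); r=r[0]/np.linalg.norm(r[0]); M=np.eye(3)-np.outer(r,r); A+=M;b+=M@p
    return np.linalg.solve(A,b)
def crop(src,x0,y0,x1,y1,k,out):
    im=cv2.imread(src) if isinstance(src,str) else src
    cv2.imwrite(out,cv2.resize(im[y0:y1,x0:x1],None,fx=k,fy=k,interpolation=cv2.INTER_CUBIC))
E
python3 - <<'E'
from h import *
crop('pics/top0.png',295,185,405,265,7,'pics/c1.png')
crop('pics/top0.png',195,175,285,260,7,'pics/c2.png')
crop('pics/top0.png',100,155,185,245,6.5,'pics/c3.png')
E
```

```text
(no output)
```

View pics/c1.png

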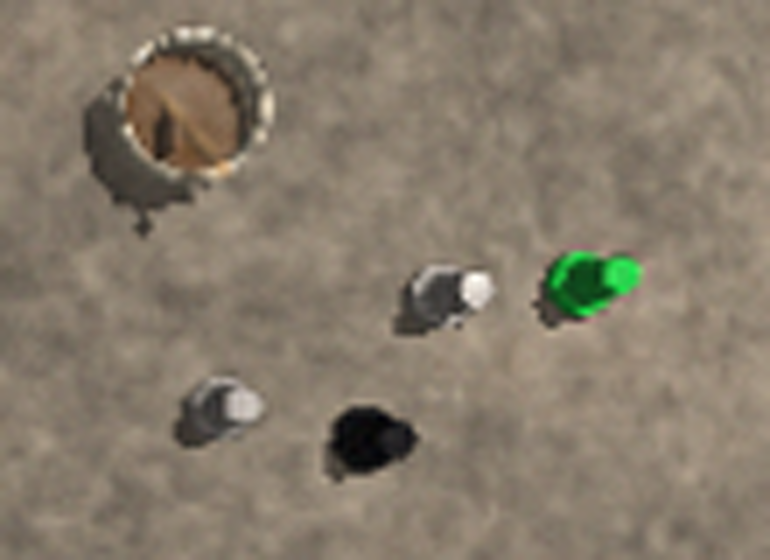

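View pics/c2.png

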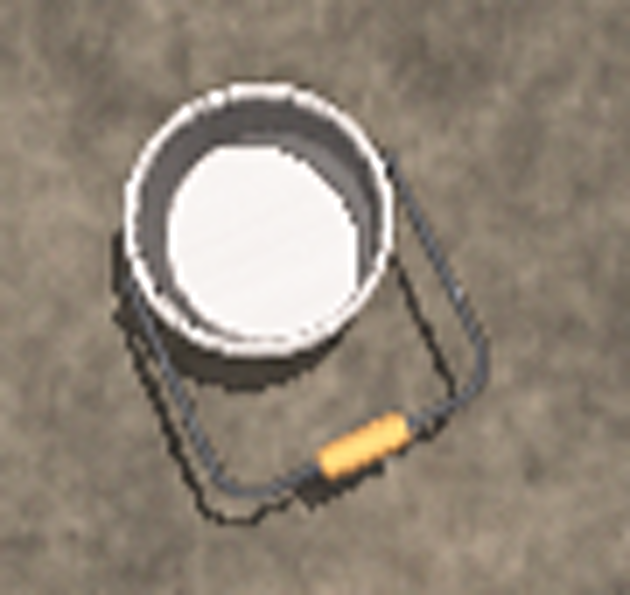

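View pics/c3.png

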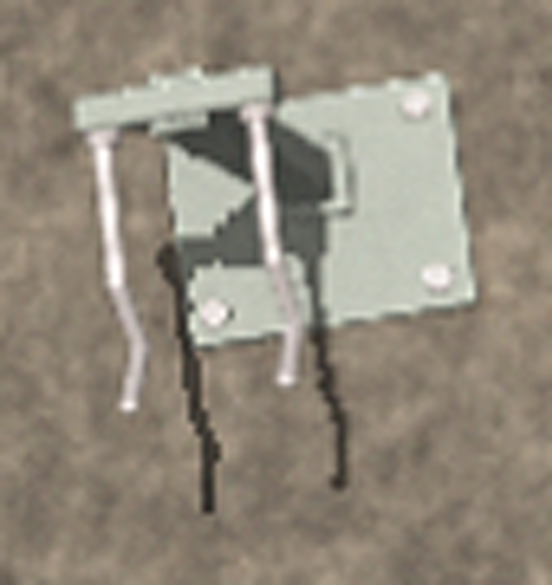

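```bash
python3 - <<'E'
from h import *
np.set_printoptions(precision=1,suppress=True)
f=lambda x,y,k,x0,y0:[(x+.5)/k-.5+x0,(y+.5)/k-.5+y0]
for n,x,y in [('A',240,405),('B',477,290),('green',622,275),('black',398,438)]:
    p=f(x,y,7,295,185); P=plane('top',[p],70)[0]
    print(n,p,P, 'in scene',proj('scene',[P])[0])
g=f(362,445,7,195,175); print('grip',plane('top',[g],78))
rim=np.array([(125,220),(258,85),(392,220),(258,352)])
r=[f(*t,7,195,175) for t in rim]; print('rim',plane('top',r,80), plane('top',r,80).mean(0))
for n,pt,z in [('tipL',(128,405),223),('tipR',(285,380),223),('dipL',(140,348),201),('dipR',(295,325),201),('baseL',(103,138),213),('baseR',(256,112),213)]:
    P=plane('top',[f(*pt,6.5,100,155)],z); print(n,P, proj('scene',P))
foot=[f(*t,6.5,100,155) for t in [(440,75),(473,297),(200,346)]]
print('foot',plane('top',foot,8))
E
python3 -c "
from h import *
crop('pics/scene0.png',160,90,300,260,4,'pics/c4.png')
crop('pics/scene0.png',225,240,335,350,6,'pics/c5.png')"
```

```text
A [328.85714285714283, 242.42857142857144] [ 446.8 -293.4   70. ] in scene [248.1 282.6]
B [362.7142857142857, 226.0] [ 494.4 -399.8   70. ] in scene [286.6 304.9]
green [383.42857142857144, 223.85714285714286] [ 499.4 -464.5   70. ] in scene [303.5 324.1]
black [351.42857142857144, 247.14285714285714] [ 430.9 -361.8   70. ] in scene [256.5 305. ]
grip [[464.7 -42.3  78. ]]
rim [[564.5  60.   80. ]
 [623.2   1.   80. ]
 [562.2 -57.1  80. ]
 [505.7   2.2  80. ]] [563.9   1.5  80. ]
tipL [[523.7 298.8 223. ]] [[176.7 115.4]]
tipR [[533.1 231.6 223. ]] [[187.8 124.5]]
dipL [[550.1 302.2 201. ]] [[184.4 118.3]]
dipR [[558.8 234.3 201. ]] [[195.5 127.5]]
baseL [[640.  317.1 213. ]] [[206.6 105.7]]
baseR [[649.8 249.9 213. ]] [[218.2 114. ]]
foot [[708.5 219.2   8. ]
 [593.8 200.7   8. ]
 [571.5 340.6   8. ]]
```

View pics/c4.png

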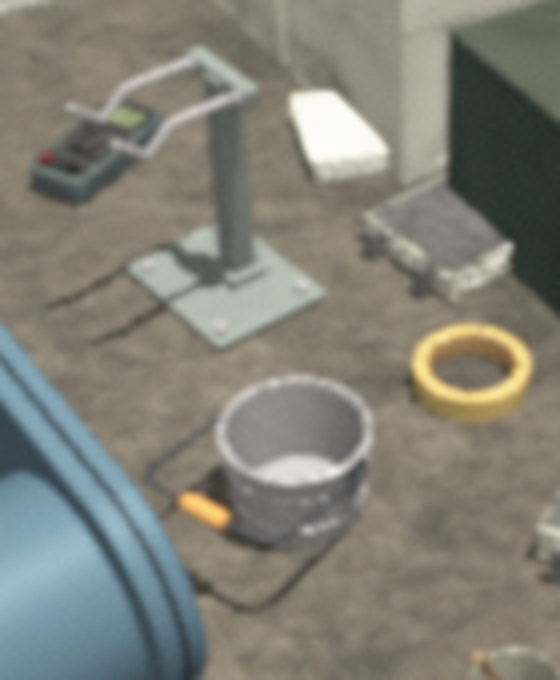

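View pics/c5.png

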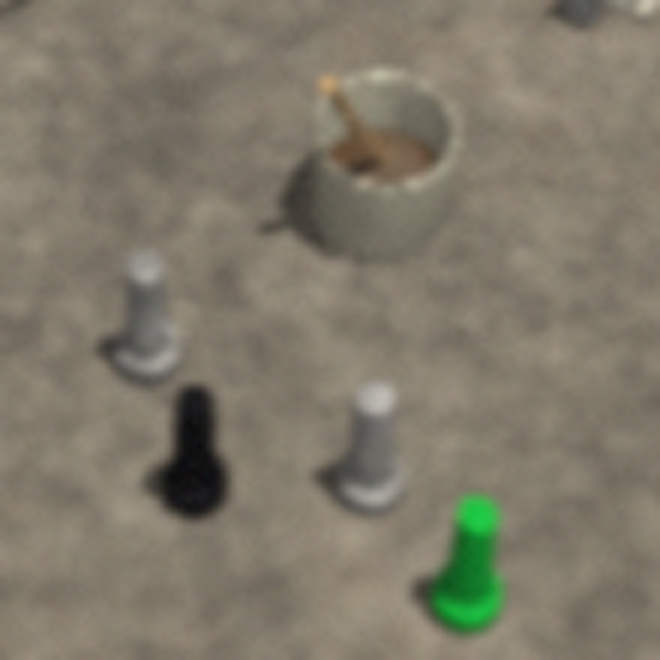

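Candidates for the posts, by top-view pixel:
- Grey (329,242) is post A.
- Grey (363,226) is post B.
- Black (351,247) and green (383,224) are look-alikes, which I leave alone.
- The grey cluster at (255–278,60–80) is far away and not on the robot's right.

The crops confirm two plain grey posts. I'll add a helper that works out tool-axis distances and get going.

```bash
cat >> h.py <<'E'
def to(x,y,z,jaw=None):
    """distance to a target in tool axes; jaw = wanted jaw line angle (deg, world)"""
    s=arm.sense(); Rm=rot(s['tcp_rot']).as_matrix(); d=(np.array([x,y,z])-s['tcp_pos'])/1000
    t=Rm.T@d; ya=np.degrees(np.arctan2(Rm[1,1],Rm[0,1]))
    print('t=%.2f tcp'%s['time'],s['tcp_pos'].round(1),'jaw %.2f'%ya,'tilt %.4f %.4f'%(Rm[0,2],Rm[1,2]),'open %.1f'%s['opening'],'q6 %.2f'%s['q'][5])
    print('travel',t.round(4),'norm %.4f rows>=%.1f'%(np.linalg.norm(t),np.linalg.norm(t)/.0417))
    if jaw is not None:
        a=(jaw-ya+90)%180-90; print('dr z %.4f (rad), rows>=%.1f'%(-np.radians(a),abs(a)/7.16))
E
python3 - <<'E'
from h import *
np.set_printoptions(precision=1,suppress=True)
print('A',tri([('top',(328.86,242.43),None),('scene',(249.1-.4,283.6-.4),None)]))
print('B',tri([('top',(362.71,226.0),None),('scene',(287.3,305.9),None)]))
print('pot',plane('top',[(321.8,200)],60))
to(400,-320,170,-35)
E
```

```text
A [ 447.4 -294.1   67.5]
B [ 495.2 -401.    66.4]
pot [[ 578.6 -278.8   60. ]]
t=0.15 tcp [ 187.4 -516.7  218. ] jaw -70.07 tilt -0.0002 0.0014 open 93.0 q6 -0.20
travel [ 0.3 -0.1  0. ] norm 0.2935 rows>=7.0
dr z -0.6121 (rad), rows>=4.9
```

```bash
sed -i "s/print('travel',t.round(4),/print('travel',['%.4f'%v for v in t],/" h.py; python3 -c "
from h import *
to(400,-320,170,-35)"
```

```text
t=0.15 tcp [ 187.4 -516.7  218. ] jaw -70.07 tilt -0.0002 0.0014 open 93.0 q6 -0.20
travel ['0.2669', '-0.1124', '0.0483'] norm 0.2935 rows>=7.0
dr z -0.6121 (rad), rows>=4.9
```

```bash
python3 -m inch '[{"travel":[0.033,-0.014,0.006],"dr":[0,0,0],"fingers":0.5},{"travel":[0.033,-0.014,0.006],"dr":[0,0,0],"fingers":0.5},{"travel":[0.033,-0.014,0.006],"dr":[0,0,0],"fingers":0.5},{"travel":[0.033,-0.014,0.006],"dr":[0,0,0],"fingers":0.5},{"travel":[0.033,-0.014,0.006],"dr":[0,0,0],"fingers":0.5}]' 20
python3 -c "
from h import *
to(400,-320,170,-35)"
```

```text
time: 0.57
tcp_pos: [319.5, -393.6, 188.2]
tcp_rot: [-0.0, 0.985, 0.173, -0.0]
contact_force: [0.2, 0.2, 0.3]
opening: 64.1
t=0.57 tcp [ 319.5 -393.6  188.2] jaw -70.11 tilt -0.0001 0.0004 open 64.1 q6 0.11
travel ['0.1008', '-0.0419', '0.0182'] norm 0.1106 rows>=2.7
dr z -0.6128 (rad), rows>=4.9
```

```bash
python3 -m inch '[{"travel":[0.033,-0.014,0.006],"dr":[0,0,0],"fingers":0.5},{"travel":[0.033,-0.014,0.006],"dr":[0,0,0],"fingers":0.5},{"travel":[0.033,-0.014,0.006],"dr":[0,0,0],"fingers":0.5}]'
python3 -m inch '[{"travel":[0,0,0],"dr":[0,0,-0.12],"fingers":0.5},{"travel":[0,0,0],"dr":[0,0,-0.12],"fingers":0.5},{"travel":[0,0,0],"dr":[0,0,-0.12],"fingers":0.5},{"travel":[0,0,0],"dr":[0,0,-0.12],"fingers":0.5},{"travel":[0,0,0],"dr":[0,0,-0.12],"fingers":0.5}]'
python3 - <<'E'
from h import *
s=arm.sense()
im,d=arm.get_image('wrist'); cv2.imwrite('pics/w1.png',im); np.save('pics/w1.npy',d)
import pickle; pickle.dump(s,open('pics/w1.pkl','wb'))
print(proj('wrist',[[447.4,-294.1,70],[495.2,-401,70]],s))
to(447.4,-294.1,100,-35)
E
```

```text
time: 0.82
tcp_pos: [398.4, -320.3, 170.3]
tcp_rot: [-0.0, 0.985, 0.173, -0.0]
contact_force: [0.9, -0.7, -0.4]
opening: 47.5
time: 1.23
tcp_pos: [397.5, -321.4, 170.4]
tcp_rot: [-0.0, 0.888, 0.459, -0.0]
contact_force: [-0.4, 0.1, -1.3]
opening: 46.3
[[286.32070052 137.29541069]
 [387.41802965 199.32973257]]
t=1.28 tcp [ 397.4 -321.4  170.4] jaw -34.92 tilt -0.0005 0.0006 open 46.7 q6 -0.29
travel ['0.0510', '0.0254', '0.0703'] norm 0.0905 rows>=2.2
dr z 0.0013 (rad), rows>=0.0
```

View pics/w1.png

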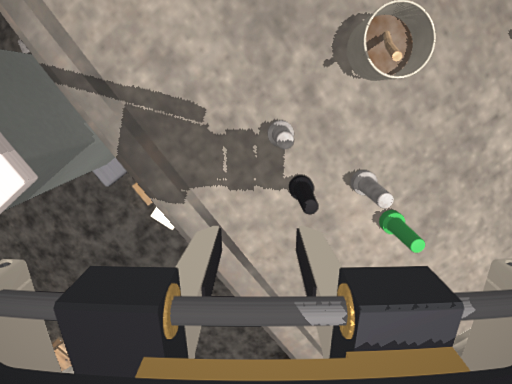

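The wrist view shows post A's top at about (287,139) and post B's at (386,201), both within 2 px of prediction. The black and green look-alikes are separate, at (309,205) and (417,245). Now I'll refine the positions.

```bash
python3 - <<'E'
from h import *
import pickle; s=pickle.load(open('pics/w1.pkl','rb'))
im=cv2.imread('pics/w1.png'); crop(im,260,110,410,220,5,'pics/c6.png')
print(plane('wrist',[(287,139),(386,201)],70,s))
E
```

```text
[[ 447.04455    -295.73409345   70.        ]
 [ 493.22218235 -401.71363196   70.        ]]
```

View pics/c6.png

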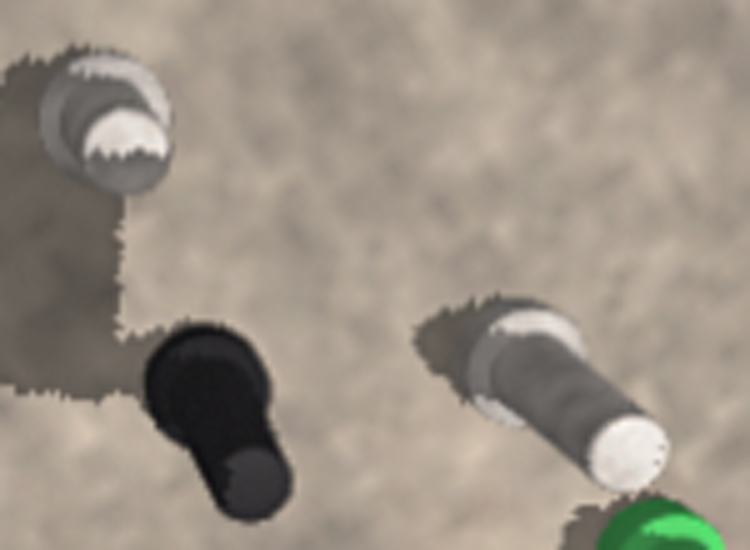

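```bash
python3 - <<'E'
from h import *
import pickle; s=pickle.load(open('pics/w1.pkl','rb'))
P=plane('wrist',[(285,139.6),(385.1,200.6)],70,s);print(P)
P=(P+np.array([[447.2,-293.7,70],[494.8,-400.4,70]]))/2; print(P)
to(P[0,0],P[0,1],100,-35)
E
```

```text
[[ 445.25791203 -295.13719711   70.        ]
 [ 492.67756386 -400.81534333   70.        ]]
[[ 446.22895601 -294.41859855   70.        ]
 [ 493.73878193 -400.60767167   70.        ]]
t=1.28 tcp [ 397.4 -321.4  170.4] jaw -34.92 tilt -0.0005 0.0006 open 46.7 q6 -0.29
travel ['0.0501', '0.0246', '0.0703'] norm 0.0898 rows>=2.2
dr z 0.0013 (rad), rows>=0.0
```

```bash
python3 -m inch '[{"travel":[0.0167,0.0082,0.02],"dr":[0,0,0],"fingers":0.5},{"travel":[0.0167,0.0082,0.02],"dr":[0,0,0],"fingers":0.5},{"travel":[0.0167,0.0082,0.02],"dr":[0,0,0],"fingers":0.5},{"travel":[0,0,0],"dr":[0,0,0],"fingers":0.5}]'
python3 -c "
from h import *
to(446.2,-294.4,36,-35)"
```

```text
time: 1.62
tcp_pos: [446.7, -292.4, 106.9]
tcp_rot: [-0.003, 0.89, 0.456, -0.0]
contact_force: [-0.5, -0.1, 0.7]
opening: 46.3
t=1.62 tcp [ 446.7 -292.4  106.9] jaw -35.77 tilt -0.0036 0.0052 open 46.3 q6 -0.17
travel ['-0.0021', '0.0012', '0.0709'] norm 0.0709 rows>=1.7
dr z -0.0134 (rad), rows>=0.1
```

```bash
python3 -m inch '[{"travel":[-0.001,0.0006,0.025],"dr":[0,0,0],"fingers":0.5},{"travel":[-0.001,0.0006,0.025],"dr":[0,0,0],"fingers":0.5},{"travel":[0,0,0.01],"dr":[0,0,0],"fingers":0.5},{"travel":[0,0,0],"dr":[0,0,0],"fingers":0.5}]'
python3 -c "
from h import *
to(446.2,-294.4,36,-35)"
```

```text
time: 1.95
tcp_pos: [444.8, -296.7, 48.7]
tcp_rot: [-0.002, 0.89, 0.456, -0.001]
contact_force: [0.8, 0.5, 0.1]
opening: 46.5
t=1.95 tcp [ 444.8 -296.7   48.7] jaw -35.78 tilt -0.0037 0.0035 open 46.5 q6 -0.17
travel ['0.0027', '-0.0002', '0.0127'] norm 0.0130 rows>=0.3
dr z -0.0137 (rad), rows>=0.1
```

```bash
python3 -m inch '[{"travel":[0.0025,0,0.0125],"dr":[0,0,0],"fingers":0.5},{"travel":[0,0,0],"dr":[0,0,0],"fingers":0},{"travel":[0,0,0],"dr":[0,0,0],"fingers":0},{"travel":[0,0,0],"dr":[0,0,0],"fingers":0},{"travel":[0,0,0],"dr":[0,0,0],"fingers":0}]' 25
python3 -c "
from h import *
to(446.2,-294.4,36,-35)"
```

```text
time: 2.37
tcp_pos: [448.4, -296.5, 39.4]
tcp_rot: [0.001, 0.89, 0.456, 0.0]
contact_force: [-0.5, 0.5, -1.1]
opening: 24.5
t=2.37 tcp [ 448.4 -296.5   39.4] jaw -35.71 tilt 0.0014 -0.0015 open 24.5 q6 -0.17
travel ['0.0004', '-0.0030', '0.0034'] norm 0.0046 rows>=0.1
dr z -0.0125 (rad), rows>=0.1
```

```bash
python3 -m inch '[{"travel":[0,0,0.003],"dr":[0,0,0],"fingers":0},{"travel":[0,0,0],"dr":[0,0,0],"fingers":0},{"travel":[0,0,0],"dr":[0,0,0],"fingers":0}]' 25
python3 -c "
from h import *
to(446.2,-294.4,160,-35)"
```

```text
time: 2.62
tcp_pos: [448.5, -296.3, 36.0]
tcp_rot: [0.001, 0.89, 0.456, 0.0]
contact_force: [-1.1, -0.9, 5.6]
opening: 17.0
t=2.62 tcp [ 448.5 -296.3   36. ] jaw -35.70 tilt 0.0012 -0.0013 open 17.0 q6 -0.17
travel ['0.0002', '-0.0027', '-0.1241'] norm 0.1241 rows>=3.0
dr z -0.0122 (rad), rows>=0.1
```

```bash
python3 -m inch '[{"travel":[0,0,-0.02],"dr":[0,0,0],"fingers":0},{"travel":[0,0,-0.03],"dr":[0,0,0],"fingers":0},{"travel":[0,0,-0.03],"dr":[0,0,0],"fingers":0},{"travel":[0,0,-0.03],"dr":[0,0,0],"fingers":0},{"travel":[0,0,-0.02],"dr":[0,0,0],"fingers":0}]' 30
python3 -m inch '[{"travel":[0,0,0],"dr":[0,0,-0.115],"fingers":0},{"travel":[0,0,0],"dr":[0,0,-0.115],"fingers":0},{"travel":[0,0,0],"dr":[0,0,-0.115],"fingers":0},{"travel":[0,0,0],"dr":[0,0,-0.115],"fingers":0},{"travel":[0,0,0],"dr":[0,0,-0.115],"fingers":0}]'
python3 -m inch '[{"travel":[0,0,0],"dr":[0,0,-0.115],"fingers":0},{"travel":[0,0,0],"dr":[0,0,-0.115],"fingers":0},{"travel":[0,0,0],"dr":[0,0,-0.115],"fingers":0},{"travel":[0,0,0],"dr":[0,0,-0.115],"fingers":0},{"travel":[0,0,0],"dr":[0,0,0],"fingers":0}]'
python3 -c "
from h import *
to(555,21.6,165,23.8)"
```

```text
time: 3.03
tcp_pos: [448.4, -296.1, 167.7]
tcp_rot: [0.001, 0.89, 0.456, 0.0]
contact_force: [-0.4, -0.1, -0.4]
opening: 16.6
time: 3.45
tcp_pos: [447.6, -295.4, 164.7]
tcp_rot: [-0.001, 0.722, 0.692, -0.0]
contact_force: [1.0, 0.5, -1.0]
opening: 16.4
time: 3.87
tcp_pos: [447.6, -295.4, 164.6]
tcp_rot: [-0.001, 0.546, 0.838, 0.0]
contact_force: [-0.1, 0.5, -1.4]
opening: 16.4
t=3.87 tcp [ 447.6 -295.4  164.6] jaw 23.84 tilt -0.0009 0.0009 open 16.4 q6 -1.21
travel ['0.2466', '0.2263', '-0.0002'] norm 0.3347 rows>=8.0
dr z 0.0007 (rad), rows>=0.0
```

```bash
python3 -m inch '[{"travel":[0.025,0.023,0],"dr":[0,0,0],"fingers":0},{"travel":[0.025,0.023,0],"dr":[0,0,0],"fingers":0},{"travel":[0.025,0.023,0],"dr":[0,0,0],"fingers":0},{"travel":[0.025,0.023,0],"dr":[0,0,0],"fingers":0},{"travel":[0.025,0.023,0],"dr":[0,0,0],"fingers":0}]'
python3 -m inch '[{"travel":[0.025,0.023,0],"dr":[0,0,0],"fingers":0},{"travel":[0.025,0.023,0],"dr":[0,0,0],"fingers":0},{"travel":[0.025,0.023,0],"dr":[0,0,0],"fingers":0},{"travel":[0.023,0.021,0],"dr":[0,0,0],"fingers":0},{"travel":[0,0,0],"dr":[0,0,0],"fingers":0}]'
python3 - <<'E'
from h import *
import pickle
s=arm.sense()
im,d=arm.get_image('wrist'); cv2.imwrite('pics/w2.png',im); np.save('pics/w2.npy',d); pickle.dump(s,open('pics/w2.pkl','wb'))
to(555,21.6,165,23.8)
E
```

```text
time: 4.28
tcp_pos: [503.3, -133.6, 164.9]
tcp_rot: [-0.0, 0.55, 0.835, -0.0]
contact_force: [0.6, -0.9, -1.7]
opening: 16.3
time: 4.7
tcp_pos: [547.3, -4.1, 164.9]
tcp_rot: [-0.001, 0.547, 0.837, 0.001]
contact_force: [0.1, -0.8, -1.7]
opening: 16.7
t=4.75 tcp [546.7  -6.5 164.8] jaw 23.66 tilt -0.0005 0.0007 open 16.5 q6 -0.63
travel ['0.0224', '0.0189', '-0.0002'] norm 0.0293 rows>=0.7
dr z -0.0024 (rad), rows>=0.0
```

View pics/w2.png

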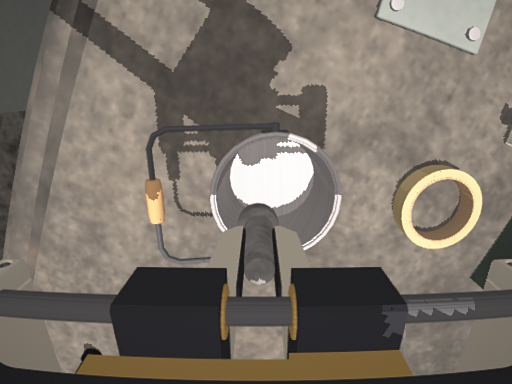

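The wrist view shows the held post at (258,240). The pail rim spans x 210–341 with its top at y 132, and the bail grip is at (154,202). Next I check the pail centre from this view.

```bash
python3 - <<'E'
from h import *
import pickle; s=pickle.load(open('pics/w2.pkl','rb'))
P=plane('wrist',[(210,198),(341,198),(275,132)],80,s);print(P, P[:2].mean(0))
c=P[:2].mean(0); g=plane('wrist',[(154,202)],78,s)[0]; print(g, np.linalg.norm((g-c)[:2]), np.degrees(np.arctan2(*(c-g)[1::-1])))
q=proj('wrist',[[564+59*np.cos(a),1.5+59*np.sin(a),80] for a in np.linspace(0,6.28,60)],s)
im=cv2.imread('pics/w2.png'); cv2.polylines(im,[q.round().astype(int)],True,(0,0,255),1)
q=proj('wrist',[[465,-42.3,78]],s).round().astype(int)[0]; cv2.circle(im,tuple(map(int,q)),3,(0,0,255),-1)
crop(im,120,110,370,280,3,'pics/c7.png')
to(555,21.6,165,23.8)
E
```

```text
[[507.83349997 -22.90613637  80.        ]
 [617.20327183  24.65401113  80.        ]
 [537.39582471  54.44550761  80.        ]] [562.5183859    0.87393738  80.        ]
[461.35603036 -48.19202125  78.        ] 112.43349356044958 25.874401386626094
t=4.75 tcp [546.7  -6.5 164.8] jaw 23.66 tilt -0.0005 0.0007 open 16.5 q6 -0.63
travel ['0.0224', '0.0189', '-0.0002'] norm 0.0293 rows>=0.7
dr z -0.0024 (rad), rows>=0.0
```

View pics/c7.png

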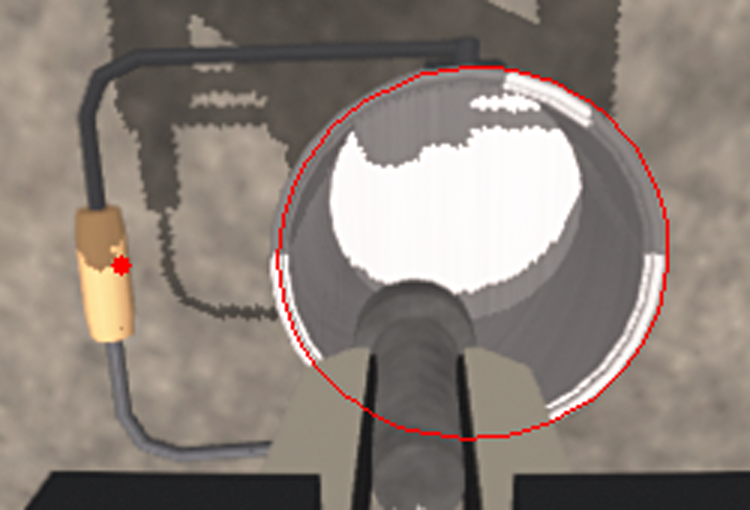

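```bash
python3 -m inch '[{"travel":[0.011,0.009,0],"dr":[0,0,0],"fingers":0},{"travel":[0.011,0.009,0],"dr":[0,0,0],"fingers":0},{"travel":[0,0,0],"dr":[0,0,0],"fingers":0},{"travel":[0,0,0.02],"dr":[0,0,0],"fingers":0},{"travel":[0,0,0.02],"dr":[0,0,0],"fingers":0}]'
python3 -c "
from h import *
to(554,21.2,43,23.8)"
```

```text
time: 5.17
tcp_pos: [555.0, 16.7, 125.8]
tcp_rot: [0.002, 0.548, 0.836, 0.0]
contact_force: [0.5, -0.7, -2.0]
opening: 16.7
t=5.17 tcp [555.   16.7 125.8] jaw 23.49 tilt 0.0030 -0.0013 open 16.7 q6 -0.58
travel ['0.0048', '0.0007', '0.0828'] norm 0.0829 rows>=2.0
dr z -0.0055 (rad), rows>=0.0
```

```bash
python3 -m inch '[{"travel":[0.002,0,0.02],"dr":[0,0,0],"fingers":0},{"travel":[0.002,0,0.02],"dr":[0,0,0],"fingers":0},{"travel":[0,0,0.02],"dr":[0,0,0],"fingers":0},{"travel":[0,0,0.012],"dr":[0,0,0],"fingers":0},{"travel":[0,0,0],"dr":[0,0,0],"fingers":0}]'
python3 -c "
from h import *
to(554,21.2,43,23.8)"
```

```text
time: 5.58
tcp_pos: [549.9, 20.5, 50.2]
tcp_rot: [-0.003, 0.549, 0.836, -0.002]
contact_force: [-1.3, -0.8, -1.3]
opening: 16.7
t=5.58 tcp [549.9  20.5  50.2] jaw 23.45 tilt -0.0061 0.0004 open 16.7 q6 -0.57
travel ['-0.0010', '0.0040', '0.0072'] norm 0.0083 rows>=0.2
dr z -0.0061 (rad), rows>=0.0
```

```bash
python3 -m inch '[{"travel":[0,0.003,0.004],"dr":[0,0,0],"fingers":0},{"travel":[0,0,0.003],"dr":[0,0,0],"fingers":0},{"travel":[0,0,0],"dr":[0,0,0],"fingers":0}]'
python3 -c "
from h import *
to(554,21.2,43,23.8)"
```

```text
time: 5.83
tcp_pos: [555.9, 22.3, 46.5]
tcp_rot: [0.0, 0.548, 0.837, 0.0]
contact_force: [0.5, -0.5, -1.5]
opening: 16.8
t=5.83 tcp [555.9  22.3  46.5] jaw 23.56 tilt 0.0010 -0.0003 open 16.8 q6 -0.57
travel ['-0.0003', '-0.0022', '0.0035'] norm 0.0042 rows>=0.1
dr z -0.0042 (rad), rows>=0.0
```

```bash
python3 -m inch '[{"travel":[0,0,0.004],"dr":[0,0,0],"fingers":0},{"travel":[0,0,0],"dr":[0,0,0],"fingers":0.36},{"travel":[0,0,0],"dr":[0,0,0],"fingers":0.36},{"travel":[0,0,0],"dr":[0,0,0],"fingers":0.36}]'
python3 -c "
from h import *
to(554,21.2,170,23.8)"
```

```text
time: 6.17
tcp_pos: [555.7, 22.9, 42.7]
tcp_rot: [0.0, 0.547, 0.837, 0.0]
contact_force: [-0.3, -0.5, 0.7]
opening: 31.1
t=6.17 tcp [555.7  22.9  42.7] jaw 23.61 tilt 0.0010 -0.0002 open 31.1 q6 -0.57
travel ['-0.0009', '-0.0021', '-0.1273'] norm 0.1273 rows>=3.1
dr z -0.0033 (rad), rows>=0.0
```

Released. Next I go up and across to B at (493.7,-400.6), with the jaw at 31°.

```bash
python3 -m inch '[{"travel":[0,0,-0.02],"dr":[0,0,0],"fingers":0.36},{"travel":[0,0,-0.035],"dr":[0,0,0],"fingers":0.36},{"travel":[0,0,-0.04],"dr":[0,0,0],"fingers":0.45},{"travel":[0,0,-0.03],"dr":[0,0,0],"fingers":0.5},{"travel":[0,0,0],"dr":[0,0,-0.12],"fingers":0.5}]'
python3 -c "
from h import *
to(490,-400,150,31)"
```

```text
time: 6.58
tcp_pos: [559.6, 22.5, 174.8]
tcp_rot: [0.006, 0.496, 0.868, 0.002]
contact_force: [0.9, -0.9, 1.0]
opening: 45.7
t=6.58 tcp [559.6  22.5 174.8] jaw 30.47 tilt 0.0129 -0.0020 open 45.7 q6 -0.69
travel ['-0.3287', '-0.2744', '0.0248'] norm 0.4289 rows>=10.3
dr z -0.0093 (rad), rows>=0.1
```

```bash
python3 -m inch '[{"travel":[-0.027,-0.0228,0],"dr":[0,0,0],"fingers":0.5},{"travel":[-0.027,-0.0228,0],"dr":[0,0,0],"fingers":0.5},{"travel":[-0.027,-0.0228,0],"dr":[0,0,0],"fingers":0.5},{"travel":[-0.027,-0.0228,0],"dr":[0,0,0],"fingers":0.5},{"travel":[-0.027,-0.0228,0],"dr":[0,0,0],"fingers":0.5}]'
python3 -m inch '[{"travel":[-0.027,-0.0228,0],"dr":[0,0,0],"fingers":0.5},{"travel":[-0.027,-0.0228,0],"dr":[0,0,0],"fingers":0.5},{"travel":[-0.027,-0.0228,0],"dr":[0,0,0],"fingers":0.5},{"travel":[-0.027,-0.0228,0],"dr":[0,0,0],"fingers":0.5},{"travel":[-0.027,-0.0228,0],"dr":[0,0,0],"fingers":0.5}]'
python3 -c "
from h import *
to(493.7,-400.6,150,31)"
```

```text
time: 7.0
tcp_pos: [525.3, -152.6, 167.8]
tcp_rot: [0.001, 0.496, 0.868, 0.0]
contact_force: [0.0, -0.3, 0.5]
opening: 46.9
time: 7.42
tcp_pos: [495.4, -327.1, 167.7]
tcp_rot: [0.0, 0.496, 0.868, -0.0]
contact_force: [0.6, -0.6, 0.3]
opening: 46.4
t=7.42 tcp [ 495.4 -327.1  167.7] jaw 30.48 tilt 0.0007 -0.0006 open 46.4 q6 -1.30
travel ['-0.0624', '-0.0387', '0.0177'] norm 0.0756 rows>=1.8
dr z -0.0090 (rad), rows>=0.1
```

```bash
python3 -m inch '[{"travel":[-0.031,-0.0193,0],"dr":[0,0,0],"fingers":0.5},{"travel":[-0.031,-0.0193,0],"dr":[0,0,0],"fingers":0.5},{"travel":[0,0,0],"dr":[0,0,0],"fingers":0.5}]'
python3 -c "
from h import *
to(493.7,-400.6,36,31)"
```

```text
time: 7.67
tcp_pos: [493.0, -405.6, 167.2]
tcp_rot: [0.001, 0.498, 0.867, -0.002]
contact_force: [-0.1, -0.2, 0.0]
opening: 46.1
t=7.67 tcp [ 493.  -405.6  167.2] jaw 30.21 tilt 0.0009 -0.0045 open 46.1 q6 -1.39
travel ['0.0045', '0.0033', '0.1312'] norm 0.1313 rows>=3.1
dr z -0.0137 (rad), rows>=0.1
```

```bash
python3 -m inch '[{"travel":[0.001,0.0005,0.025],"dr":[0,0,0],"fingers":0.5},{"travel":[0.001,0.0005,0.025],"dr":[0,0,0],"fingers":0.5},{"travel":[0,0,0.01],"dr":[0,0,0],"fingers":0.5},{"travel":[0,0,0],"dr":[0,0,0],"fingers":0.5}]'
python3 -c "
from h import *
to(493.7,-400.6,36,31)"
```

```text
time: 8.0
tcp_pos: [492.5, -394.3, 104.3]
tcp_rot: [-0.003, 0.496, 0.868, 0.001]
contact_force: [0.3, -0.5, -0.3]
opening: 46.4
t=8.00 tcp [ 492.5 -394.3  104.3] jaw 30.49 tilt -0.0039 0.0045 open 46.4 q6 -1.38
travel ['-0.0065', '-0.0021', '0.0683'] norm 0.0686 rows>=1.6
dr z -0.0089 (rad), rows>=0.1
```

```bash
python3 -m inch '[{"travel":[-0.002,0,0.01],"dr":[0,0,0],"fingers":0.5},{"travel":[0,0,0],"dr":[0,0,0],"fingers":0.5},{"travel":[0,0,0],"dr":[0,0,0],"fingers":0.5}]'
python3 -c "
from h import *
to(493.7,-400.6,36,31)"
```

```text
time: 8.25
tcp_pos: [495.4, -398.1, 97.8]
tcp_rot: [0.0, 0.496, 0.868, -0.0]
contact_force: [-0.9, -0.9, 0.3]
opening: 46.3
t=8.25 tcp [ 495.4 -398.1   97.8] jaw 30.50 tilt 0.0007 -0.0008 open 46.3 q6 -1.38
travel ['-0.0012', '-0.0027', '0.0618'] norm 0.0619 rows>=1.5
dr z -0.0087 (rad), rows>=0.1
```

```bash
python3 -m inch '[{"travel":[-0.001,-0.0025,0.02],"dr":[0,0,0],"fingers":0.5},{"travel":[0,0,0.02],"dr":[0,0,0],"fingers":0.5},{"travel":[0,0,0.02],"dr":[0,0,0],"fingers":0.5},{"travel":[0,0,0],"dr":[0,0,0],"fingers":0.5},{"travel":[0,0,0],"dr":[0,0,0],"fingers":0.5}]'
python3 -c "
from h import *
to(493.7,-400.6,36,31)"
```

```text
time: 8.67
tcp_pos: [493.2, -399.8, 37.3]
tcp_rot: [-0.0, 0.496, 0.868, 0.0]
contact_force: [0.4, 0.8, -0.1]
opening: 46.1
t=8.67 tcp [ 493.2 -399.8   37.3] jaw 30.49 tilt -0.0006 0.0007 open 46.1 q6 -1.39
travel ['-0.0009', '0.0001', '0.0013'] norm 0.0016 rows>=0.0
dr z -0.0089 (rad), rows>=0.1
```

```bash
python3 -m inch '[{"travel":[0,0,0],"dr":[0,0,0],"fingers":0},{"travel":[0,0,0],"dr":[0,0,0],"fingers":0},{"travel":[0,0,0],"dr":[0,0,0],"fingers":0},{"travel":[0,0,0],"dr":[0,0,0],"fingers":0},{"travel":[0,0,0],"dr":[0,0,0],"fingers":0}]' 30
python3 -m inch '[{"travel":[0,0,-0.02],"dr":[0,0,0],"fingers":0},{"travel":[0,0,-0.03],"dr":[0,0,0],"fingers":0},{"travel":[0,0,-0.03],"dr":[0,0,0],"fingers":0},{"travel":[0,0,-0.03],"dr":[0,0,0],"fingers":0},{"travel":[0,0,-0.02],"dr":[0,0,0.12],"fingers":0}]' 30
python3 -c "
from h import *
to(572,-18.8,165,23.8)"
```

```text
time: 9.08
tcp_pos: [493.5, -400.4, 38.0]
tcp_rot: [0.001, 0.496, 0.868, -0.0]
contact_force: [-0.9, -0.5, 0.2]
opening: 17.8
time: 9.5
tcp_pos: [493.8, -400.6, 170.4]
tcp_rot: [0.002, 0.547, 0.837, -0.0]
contact_force: [0.8, -0.7, -1.8]
opening: 16.3
t=9.50 tcp [ 493.8 -400.6  170.4] jaw 23.64 tilt 0.0021 -0.0024 open 16.3 q6 -1.27
travel ['0.3184', '0.2248', '0.0046'] norm 0.3898 rows>=9.3
dr z -0.0027 (rad), rows>=0.0
```

```bash
python3 -m inch '[{"travel":[0.029,0.0205,0],"dr":[0,0,0],"fingers":0},{"travel":[0.029,0.0205,0],"dr":[0,0,0],"fingers":0},{"travel":[0.029,0.0205,0],"dr":[0,0,0],"fingers":0},{"travel":[0.029,0.0205,0],"dr":[0,0,0],"fingers":0},{"travel":[0.029,0.0205,0],"dr":[0,0,0],"fingers":0}]'
python3 -m inch '[{"travel":[0.029,0.0205,0],"dr":[0,0,0],"fingers":0},{"travel":[0.029,0.0205,0],"dr":[0,0,0],"fingers":0},{"travel":[0.029,0.0205,0],"dr":[0,0,0],"fingers":0},{"travel":[0.029,0.0205,0],"dr":[0,0,0],"fingers":0},{"travel":[0.02,0.014,0],"dr":[0,0,0],"fingers":0}]'
python3 -m inch '[{"travel":[0,0,0],"dr":[0,0,0],"fingers":0},{"travel":[0,0,0],"dr":[0,0,0],"fingers":0}]'
python3 - <<'E'
from h import *
import pickle
s=arm.sense()
im,d=arm.get_image('wrist'); cv2.imwrite('pics/w3.png',im); np.save('pics/w3.npy',d); pickle.dump(s,open('pics/w3.pkl','wb'))
im,d=arm.get_image('scene');crop(im,160,90,320,250,4,'pics/s3.png')
to(572,-18.8,165,23.8)
E
```

```text
time: 9.92
tcp_pos: [528.9, -224.5, 167.2]
tcp_rot: [-0.0, 0.548, 0.837, 0.0]
contact_force: [0.7, 0.7, -1.9]
opening: 17.0
time: 10.33
tcp_pos: [562.5, -59.9, 167.2]
tcp_rot: [-0.0, 0.547, 0.837, 0.0]
contact_force: [0.4, -0.1, -1.6]
opening: 16.1
time: 10.5
tcp_pos: [562.5, -61.7, 167.1]
tcp_rot: [-0.0, 0.546, 0.838, -0.0]
contact_force: [-0.3, -0.8, -2.0]
opening: 16.9
t=10.60 tcp [562.4 -63.7 167.1] jaw 23.61 tilt -0.0003 -0.0006 open 16.2 q6 -0.72
travel ['0.0373', '0.0268', '0.0021'] norm 0.0460 rows>=1.1
dr z -0.0033 (rad), rows>=0.0
```

View pics/w3.png

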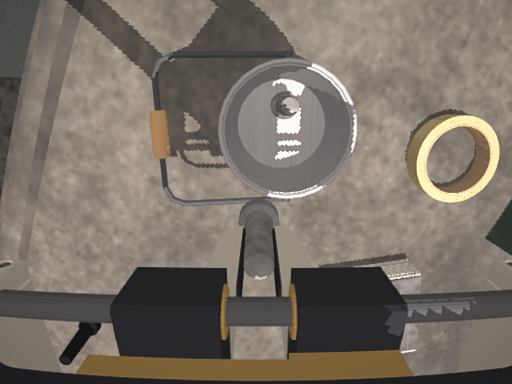

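View pics/s3.png

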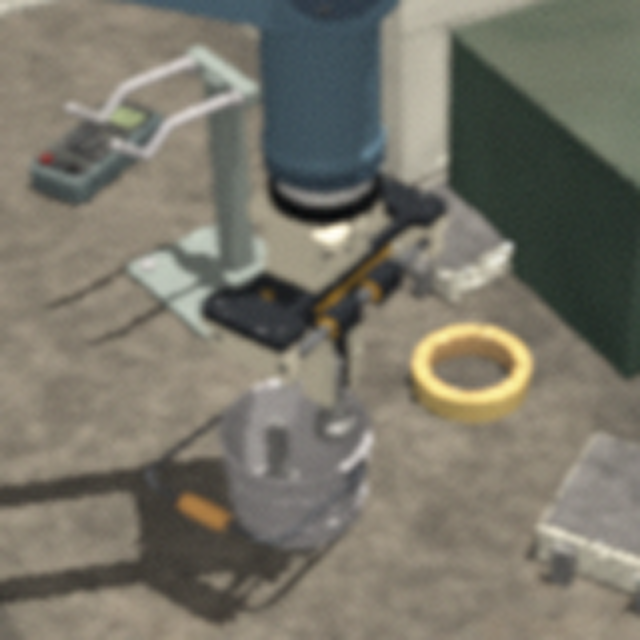

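The wrist view shows post A standing in the pail at (287,105). The full rim spans x 219–357 and y 58–198, and the bail bar runs from (153,75) to (167,188) with its grip at (160,134).

```bash
python3 - <<'E'
from h import *
import pickle; s=pickle.load(open('pics/w3.pkl','rb'))
im=cv2.imread('pics/w3.png'); crop(im,140,40,370,215,3.4,'pics/c8.png')
hsv=cv2.cvtColor(im,cv2.COLOR_BGR2HSV); m=cv2.inRange(hsv,(8,110,60),(25,255,255)); m[:, 200:]=0
n,l,st,ce=cv2.connectedComponentsWithStats(m); i=1+st[1:,4].argmax(); print(st[i],ce[i])
P=plane('wrist',[(219,127),(357,127),(288,58),(288,198)],80,s);print(P.round(1), P[:2].mean(0))
c=P[:2].mean(0); g=plane('wrist',[ce[i]],78,s)[0]; print(g, np.linalg.norm((g-c)[:2]), np.degrees(np.arctan2(*(c-g)[1::-1])))
b=plane('wrist',[(154,84),(167,180)],78,s); d=b[1]-b[0]; print(b,np.degrees(np.arctan2(d[1],d[0]))+90)
E
```

```text
[  76  355  124   25 2476] [141.0993538  367.06825525]
[[507.  -18.9  80. ]
 [615.2  29.1  80. ]
 [537.5  54.8  80. ]
 [588.3 -53.   80. ]] [561.13848651   5.09067994  80.        ]
[ 521.6489198  -315.68733422   78.        ] 323.19956721248343 82.98188027323535
[[443.46249343  -7.60870214  78.        ]
 [480.68858877 -82.21447445  78.        ]] 26.517852676762402
```

View pics/c8.png

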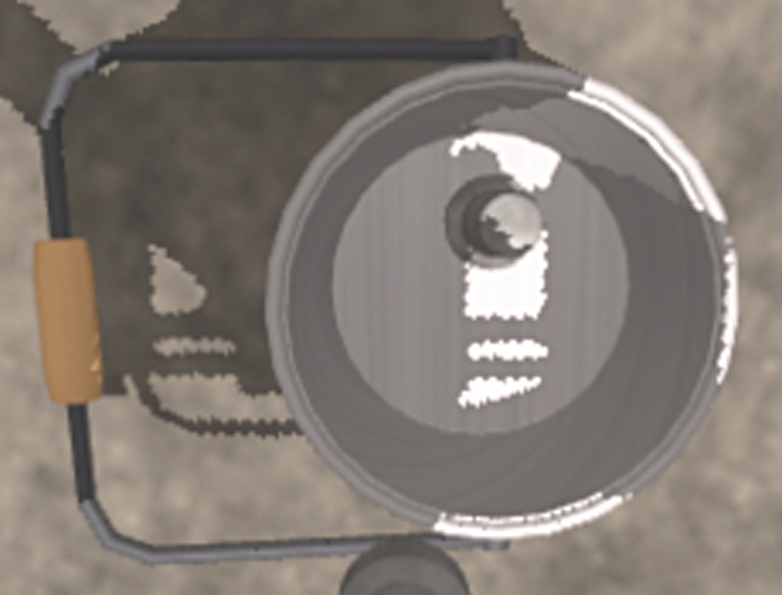

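```bash
python3 - <<'E'
from h import *
import pickle; s=pickle.load(open('pics/w3.pkl','rb'))
f=lambda x,y:((x+.5)/3.4-.5+140,(y+.5)/3.4-.5+40)
g=plane('wrist',[f(68,320)],78,s)[0]; e=plane('wrist',[f(508,48),f(495,545)],68,s); c=e.mean(0)
print('grip',g,'hinge',c,np.linalg.norm(e[0]-e[1]),np.linalg.norm((g-c)[:2]))
d=e[0]-e[1]; print('yaw ears',np.degrees(np.arctan2(d[1],d[0]))-90,'yaw grip',np.degrees(np.arctan2(*(c-g)[1::-1])))
b=plane('wrist',[f(55,180),f(78,450)],78,s);d=b[0]-b[1];print('bar yaw',np.degrees(np.arctan2(d[1],d[0]))-90)
to(572,-17,165,25)
E
```

```text
grip [461.29510471 -45.10321219  78.        ] hinge [5.63419014e+02 4.63249258e-01 6.80000000e+01] 130.1340625697274 111.8284187663145
yaw ears 23.695023318812105 yaw grip 24.045854627485664
bar yaw 23.503687530108834
t=10.60 tcp [562.4 -63.7 167.1] jaw 23.61 tilt -0.0003 -0.0006 open 16.2 q6 -0.72
travel ['0.0390', '0.0275', '0.0021'] norm 0.0477 rows>=1.1
dr z -0.0242 (rad), rows>=0.2
```

```bash
python3 -m inch '[{"travel":[0.0187,0.0134,0],"dr":[0,0,0],"fingers":0},{"travel":[0.0187,0.0134,0],"dr":[0,0,0],"fingers":0},{"travel":[0,0,0],"dr":[0,0,0],"fingers":0},{"travel":[0,0,0],"dr":[0,0,0],"fingers":0},{"travel":[0,0,0],"dr":[0,0,0],"fingers":0}]'
python3 -c "
from h import *
to(572.5,-19,43,23.8)"
```

```text
time: 11.02
tcp_pos: [572.0, -19.6, 167.1]
tcp_rot: [0.0, 0.548, 0.837, -0.0]
contact_force: [0.7, -1.2, -1.5]
opening: 16.7
t=11.02 tcp [572.  -19.6 167.1] jaw 23.55 tilt -0.0003 -0.0007 open 16.7 q6 -0.64
travel ['0.0004', '0.0007', '0.1241'] norm 0.1241 rows>=3.0
dr z -0.0044 (rad), rows>=0.0
```

```bash
python3 -m inch '[{"travel":[0,0,0.03],"dr":[0,0,0],"fingers":0},{"travel":[0,0,0.03],"dr":[0,0,0],"fingers":0},{"travel":[0,0,0.025],"dr":[0,0,0],"fingers":0},{"travel":[0,0,0.02],"dr":[0,0,0],"fingers":0},{"travel":[0,0,0],"dr":[0,0,0],"fingers":0}]'
python3 -m inch '[{"travel":[0,0,0.008],"dr":[0,0,0],"fingers":0},{"travel":[0,0,0.006],"dr":[0,0,0],"fingers":0},{"travel":[0,0,0],"dr":[0,0,0],"fingers":0},{"travel":[0,0,0],"dr":[0,0,0],"fingers":0}]'
python3 -c "
from h import *
to(572.5,-19,44,23.8)"
```

```text
time: 11.43
tcp_pos: [568.7, -19.1, 57.9]
tcp_rot: [-0.004, 0.548, 0.836, -0.002]
contact_force: [-0.9, -0.2, -2.5]
opening: 16.5
time: 11.77
tcp_pos: [572.7, -18.5, 48.9]
tcp_rot: [0.001, 0.548, 0.837, 0.0]
contact_force: [0.4, 0.1, -1.4]
opening: 16.5
t=11.77 tcp [572.7 -18.5  48.9] jaw 23.59 tilt 0.0012 -0.0003 open 16.5 q6 -0.64
travel ['-0.0004', '-0.0004', '0.0049'] norm 0.0050 rows>=0.1
dr z -0.0037 (rad), rows>=0.0
```

```bash
python3 -m inch '[{"travel":[0,0,0.006],"dr":[0,0,0],"fingers":0},{"travel":[0,0,0],"dr":[0,0,0],"fingers":0},{"travel":[0,0,0],"dr":[0,0,0],"fingers":0.36},{"travel":[0,0,0],"dr":[0,0,0],"fingers":0.36},{"travel":[0,0,0],"dr":[0,0,0],"fingers":0.36}]'
python3 -m inch '[{"travel":[0,0,-0.02],"dr":[0,0,0],"fingers":0.36},{"travel":[0,0,-0.035],"dr":[0,0,0],"fingers":0.36},{"travel":[0,0,-0.04],"dr":[0,0,0],"fingers":0.4},{"travel":[0,0,-0.02],"dr":[0,0,0],"fingers":0.45},{"travel":[0,0,0],"dr":[0,0,0],"fingers":0.45}]'
python3 -c "
from h import *
to(461.5,-44.5,160,23.8)"
```

```text
time: 12.18
tcp_pos: [572.6, -18.1, 42.6]
tcp_rot: [0.0, 0.547, 0.837, 0.0]
contact_force: [0.7, -0.7, 0.5]
opening: 31.2
time: 12.6
tcp_pos: [575.7, -18.7, 163.3]
tcp_rot: [0.005, 0.547, 0.837, 0.002]
contact_force: [0.2, -0.2, 1.7]
opening: 41.4
t=12.60 tcp [575.7 -18.7 163.3] jaw 23.63 tilt 0.0107 -0.0024 open 41.4 q6 -0.64
travel ['0.0221', '-0.1150', '0.0022'] norm 0.1171 rows>=2.8
dr z -0.0030 (rad), rows>=0.0
```

```bash
python3 -m inch '[{"travel":[-0.002,-0.028,0],"dr":[0,0,0],"fingers":0.45},{"travel":[-0.002,-0.029,0],"dr":[0,0,0],"fingers":0.45},{"travel":[-0.002,-0.029,0],"dr":[0,0,0],"fingers":0.45},{"travel":[-0.002,-0.029,0],"dr":[0,0,0],"fingers":0.45},{"travel":[0,0,0],"dr":[0,0,0],"fingers":0.45}]'
python3 -m inch '[{"travel":[0,0,0],"dr":[0,0,0],"fingers":0.45},{"travel":[0,0,0],"dr":[0,0,0],"fingers":0.45}]'
python3 - <<'E'
from h import *
import pickle
s=arm.sense()
im,d=arm.get_image('wrist'); cv2.imwrite('pics/w4.png',im); np.save('pics/w4.npy',d); pickle.dump(s,open('pics/w4.pkl','wb'))
im,d=arm.get_image('top');crop(im,170,150,310,270,5,'pics/t4.png'); cv2.imwrite('pics/t4f.png',im)
to(461.5,-44.5,59,23.8)
E
```

```text
time: 13.02
tcp_pos: [465.4, -72.1, 156.0]
tcp_rot: [-0.002, 0.548, 0.836, -0.001]
contact_force: [1.1, -0.9, -1.7]
opening: 41.8
time: 13.18
tcp_pos: [470.6, -71.5, 157.1]
tcp_rot: [0.0, 0.548, 0.837, 0.0]
contact_force: [0.5, -0.3, 0.4]
opening: 42.3
t=13.28 tcp [471.  -71.2 157. ] jaw 23.63 tilt 0.0005 0.0001 open 41.6 q6 -0.80
travel ['0.0283', '0.0020', '0.0980'] norm 0.1021 rows>=2.4
dr z -0.0029 (rad), rows>=0.0
```

View pics/w4.png

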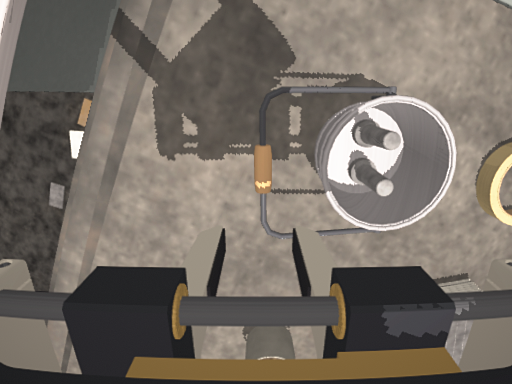

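View pics/t4.png

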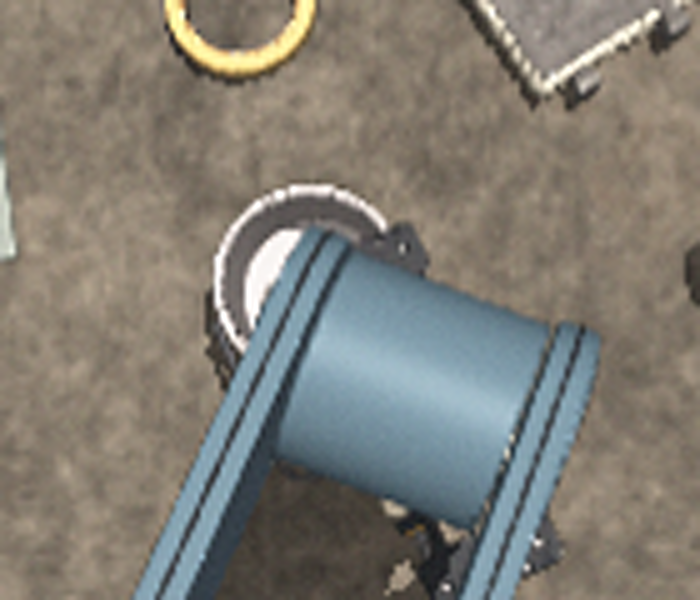

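Both posts stand in the pail, at wrist pixels (388,140) and (382,185). The grip is at (263,168).

```bash
python3 - <<'E'
from h import *
import pickle; s=pickle.load(open('pics/w4.pkl','rb'))
g=plane('wrist',[(263,168)],78,s)[0]; print(g)
b=plane('wrist',[(262.5,125),(263.5,220)],78,s);d=b[0]-b[1];print('bar yaw',np.degrees(np.arctan2(d[1],d[0]))-90)
e=plane('wrist',[(394,89),(385,230)],68,s); print(e.mean(0))
to(462.2,-44.8,59,23.8)
E
```

```text
[463.3989154  -44.66139911  78.        ]
bar yaw 24.348848424836234
[568.15623832   2.4938513   68.        ]
t=13.28 tcp [471.  -71.2 157. ] jaw 23.63 tilt 0.0005 0.0001 open 41.6 q6 -0.80
travel ['0.0277', '0.0025', '0.0980'] norm 0.1019 rows>=2.4
dr z -0.0029 (rad), rows>=0.0
```

```bash
python3 -m inch '[{"travel":[0.014,0.001,0],"dr":[0,0,0],"fingers":0.45},{"travel":[0.0138,0.001,0],"dr":[0,0,0],"fingers":0.45},{"travel":[0,0,0.02],"dr":[0,0,0],"fingers":0.45},{"travel":[0,0,0.02],"dr":[0,0,0],"fingers":0.45},{"travel":[0,0,0],"dr":[0,0,0],"fingers":0.45}]'
python3 -m inch '[{"travel":[0,0,0],"dr":[0,0,0],"fingers":0.45}]'
python3 -c "
from h import *
to(463,-44.7,59,23.8)"
```

```text
time: 13.7
tcp_pos: [458.0, -42.6, 114.2]
tcp_rot: [-0.003, 0.547, 0.837, -0.001]
contact_force: [-1.7, 0.6, -0.2]
opening: 42.0
time: 13.78
tcp_pos: [459.6, -43.6, 116.6]
tcp_rot: [-0.001, 0.547, 0.837, -0.0]
contact_force: [0.3, 0.2, 1.1]
opening: 41.6
t=13.78 tcp [459.6 -43.6 116.6] jaw 23.69 tilt -0.0028 0.0012 open 41.6 q6 -0.75
travel ['-0.0025', '0.0027', '0.0575'] norm 0.0577 rows>=1.4
dr z -0.0020 (rad), rows>=0.0
```

```bash
python3 -m inch '[{"travel":[-0.001,0.001,0.02],"dr":[0,0,0],"fingers":0.45},{"travel":[-0.001,0.001,0.02],"dr":[0,0,0],"fingers":0.45},{"travel":[0,0,0.013],"dr":[0,0,0],"fingers":0.45},{"travel":[0,0,0],"dr":[0,0,0],"fingers":0.45},{"travel":[0,0,0],"dr":[0,0,0],"fingers":0.45}]'
python3 -m inch '[{"travel":[0,0,0],"dr":[0,0,0],"fingers":0.45}]'
python3 -c "
from h import *
to(463,-44.7,59,23.8)"
```

```text
time: 14.2
tcp_pos: [463.6, -45.9, 64.8]
tcp_rot: [-0.0, 0.547, 0.837, 0.0]
contact_force: [-0.2, 0.6, 0.6]
opening: 41.9
time: 14.28
tcp_pos: [464.3, -46.3, 65.5]
tcp_rot: [0.001, 0.547, 0.837, 0.0]
contact_force: [-0.3, 0.4, 0.1]
opening: 41.7
t=14.28 tcp [464.3 -46.3  65.5] jaw 23.62 tilt 0.0019 -0.0006 open 41.7 q6 -0.75
travel ['0.0020', '-0.0006', '0.0065'] norm 0.0068 rows>=0.2
dr z -0.0032 (rad), rows>=0.0
```

```bash
python3 -m inch '[{"travel":[0.0015,0,0.006],"dr":[0,0,0],"fingers":0.45},{"travel":[0,0,0],"dr":[0,0,0],"fingers":0.3},{"travel":[0,0,0],"dr":[0,0,0],"fingers":0.2},{"travel":[0,0,0],"dr":[0,0,0],"fingers":0},{"travel":[0,0,0],"dr":[0,0,0],"fingers":0}]' 10
python3 -m inch '[{"travel":[0,0,0],"dr":[0,0,0],"fingers":0},{"travel":[0,0,0],"dr":[0,0,0],"fingers":0},{"travel":[0,0,0],"dr":[0,0,0],"fingers":0}]' 20
python3 -c "
from h import *
to(463,-44.7,59,23.8)"
```

```text
time: 14.7
tcp_pos: [462.9, -44.9, 58.4]
tcp_rot: [0.0, 0.548, 0.837, 0.0]
contact_force: [0.1, -0.1, -0.1]
opening: 19.7
time: 14.95
tcp_pos: [462.8, -44.9, 58.2]
tcp_rot: [0.0, 0.548, 0.837, 0.0]
contact_force: [0.0, 0.2, 0.8]
opening: 14.6
t=14.95 tcp [462.8 -44.9  58.2] jaw 23.60 tilt 0.0002 -0.0001 open 14.6 q6 -0.75
travel ['0.0001', '0.0002', '-0.0008'] norm 0.0008 rows>=0.0
dr z -0.0034 (rad), rows>=0.0
```

```bash
python3 -m inch '[{"travel":[0,0.0012,-0.0095],"dr":[0,0,0],"fingers":0},{"travel":[0,0.0021,-0.0094],"dr":[0,0,0],"fingers":0},{"travel":[0,0.0029,-0.0092],"dr":[0,0,0],"fingers":0},{"travel":[0,0.0037,-0.0089],"dr":[0,0,0],"fingers":0},{"travel":[0,0,0],"dr":[0,0,0],"fingers":0}]' 25
python3 -m inch '[{"travel":[0,0,0],"dr":[0,0,0],"fingers":0}]'
cat >> h.py <<'E'
def arc(hx=563.5,hy=1.0,yaw=23.8):
    s=arm.sense(); g=s['tcp_pos']+rot(s['tcp_rot']).apply([0,0,-19]); c,n=np.cos(np.radians(yaw)),np.sin(np.radians(yaw))
    dx=(g[0]-hx)*c+(g[1]-hy)*n; dy=-(g[0]-hx)*n+(g[1]-hy)*c; dz=g[2]-68
    print('pail-frame %.1f %.1f %.1f r=%.1f phi=%.1f F'%(dx,dy,dz,np.hypot(dx,dz),np.degrees(np.arctan2(-dx,dz))),s['contact_force'].round(1),'open %.1f'%s['opening'])
E
python3 -c "
from h import *
arc()"
```

```text
time: 15.37
tcp_pos: [473.0, -41.0, 96.7]
tcp_rot: [0.001, 0.547, 0.837, 0.0]
contact_force: [-0.1, -0.1, -0.7]
opening: 14.7
time: 15.45
tcp_pos: [472.3, -41.0, 95.5]
tcp_rot: [0.001, 0.547, 0.837, 0.0]
contact_force: [1.5, 0.6, 0.4]
opening: 14.2
pail-frame -100.4 -1.6 46.5 r=110.7 phi=65.1 F [1.5 0.6 0.4] open 14.2
```

```bash
python3 -m inch '[{"travel":[0,0.0044,-0.0085],"dr":[0,0,0],"fingers":0},{"travel":[0,0.0052,-0.0081],"dr":[0,0,0],"fingers":0},{"travel":[0,0.0058,-0.0076],"dr":[0,0,0],"fingers":0},{"travel":[0,0.0065,-0.0071],"dr":[0,0,0],"fingers":0},{"travel":[0,0,0],"dr":[0,0,0],"fingers":0}]'
python3 -m inch '[{"travel":[0,0,0],"dr":[0,0,0],"fingers":0}]'
python3 -c "
from h import *
arc()"
```

```text
time: 15.87
tcp_pos: [493.8, -31.9, 128.2]
tcp_rot: [0.001, 0.547, 0.837, 0.0]
contact_force: [-1.8, 0.6, 0.3]
opening: 14.0
time: 15.95
tcp_pos: [492.6, -32.3, 127.2]
tcp_rot: [0.001, 0.547, 0.837, -0.0]
contact_force: [-1.0, -1.8, 0.9]
opening: 14.1
pail-frame -78.3 -1.8 78.2 r=110.7 phi=45.0 F [-1.  -1.8  0.9] open 14.1
```

```bash
python3 -m inch '[{"travel":[0,0.0071,-0.0064],"dr":[0,0,0],"fingers":0},{"travel":[0,0.0076,-0.0058],"dr":[0,0,0],"fingers":0},{"travel":[0,0.0081,-0.0051],"dr":[0,0,0],"fingers":0},{"travel":[0,0.0085,-0.0044],"dr":[0,0,0],"fingers":0},{"travel":[0,0,0],"dr":[0,0,0],"fingers":0}]'
python3 -m inch '[{"travel":[0,0,0],"dr":[0,0,0],"fingers":0}]'
python3 -c "
from h import *
arc()"
```

```text
time: 16.37
tcp_pos: [522.7, -19.0, 149.1]
tcp_rot: [0.001, 0.547, 0.837, 0.001]
contact_force: [-0.2, 1.3, 1.1]
opening: 14.4
time: 16.45
tcp_pos: [521.5, -19.5, 148.7]
tcp_rot: [0.001, 0.547, 0.837, 0.0]
contact_force: [-0.2, -0.4, 1.8]
opening: 14.1
pail-frame -46.7 -1.8 99.7 r=110.1 phi=25.1 F [-0.2 -0.4  1.8] open 14.1
```

```bash
python3 -m inch '[{"travel":[0,0.0089,-0.0036],"dr":[0,0,0],"fingers":0},{"travel":[0,0.0091,-0.0028],"dr":[0,0,0],"fingers":0},{"travel":[0,0.0094,-0.002],"dr":[0,0,0],"fingers":0},{"travel":[0,0.0095,-0.0012],"dr":[0,0,0],"fingers":0},{"travel":[0,0,0],"dr":[0,0,0],"fingers":0}]'
python3 -m inch '[{"travel":[0,0.007,0],"dr":[0,0,0],"fingers":0},{"travel":[0,0,0],"dr":[0,0,0],"fingers":0},{"travel":[0,0,0],"dr":[0,0,0],"fingers":0},{"travel":[0,0,0],"dr":[0,0,0],"fingers":0}]'
python3 - <<'E'
from h import *
arc(); to(475,257,221,9)
im,d=arm.get_image('scene');crop(im,160,90,320,250,4,'pics/s5.png')
im,d=arm.get_image('wrist');cv2.imwrite('pics/w5.png',im)
E
```

```text
time: 16.87
tcp_pos: [556.1, -4.2, 157.7]
tcp_rot: [0.0, 0.547, 0.837, 0.0]
contact_force: [0.1, 0.2, -3.7]
opening: 14.2
time: 17.2
tcp_pos: [560.2, -1.9, 157.2]
tcp_rot: [-0.001, 0.547, 0.837, -0.0]
contact_force: [-0.8, -0.0, -6.6]
opening: 14.4
pail-frame -4.2 -1.4 108.2 r=108.3 phi=2.2 F [-0.8 -0.  -6.6] open 14.4
t=17.20 tcp [560.2  -1.9 157.2] jaw 23.61 tilt -0.0013 0.0002 open 14.4 q6 -0.61
travel ['0.2714', '0.0255', '-0.0637'] norm 0.2800 rows>=6.7
dr z 0.2550 (rad), rows>=2.0
```

View pics/s5.png

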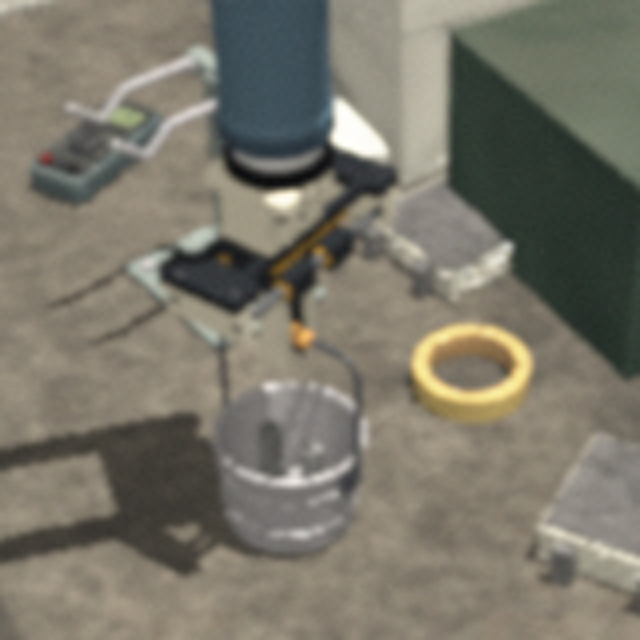

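View pics/w5.png

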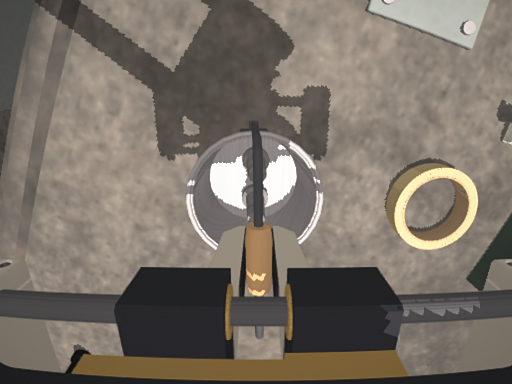

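The scene view shows the bail upright, with its roller at (302,335) in the crop, and the pail still standing on the table. The wrist view shows the posts inside. Now I lift gently with a firmer grip.

```bash
python3 -m inch '[{"travel":[0,0,0],"dr":[0,0,0],"fingers":0},{"travel":[0,0,0],"dr":[0,0,0],"fingers":0},{"travel":[0,0,-0.003],"dr":[0,0,0],"fingers":0},{"travel":[0,0,-0.005],"dr":[0,0,0],"fingers":0},{"travel":[0,0,-0.006],"dr":[0,0,0],"fingers":0}]' 45
python3 -m inch '[{"travel":[0,0,-0.008],"dr":[0,0,0],"fingers":0},{"travel":[0,0,-0.01],"dr":[0,0,0],"fingers":0},{"travel":[0,0,-0.01],"dr":[0,0,0],"fingers":0},{"travel":[0,0,-0.01],"dr":[0,0,0],"fingers":0},{"travel":[0,0,-0.005],"dr":[0,0,0],"fingers":0}]'
python3 -m inch '[{"travel":[0,0,-0.008],"dr":[0,0,0.03],"fingers":0},{"travel":[0,0,-0.006],"dr":[0,0,0.06],"fingers":0},{"travel":[0,0,-0.002],"dr":[0,0,0.07],"fingers":0},{"travel":[0,0,0],"dr":[0,0,0.06],"fingers":0},{"travel":[0,0,0],"dr":[0,0,0.035],"fingers":0}]'
python3 - <<'E'
from h import *
to(480,100,228,9)
print(arm.sense()['contact_force'])
im,d=arm.get_image('scene');crop(im,160,50,320,250,3,'pics/s6.png')
E
```

```text
time: 17.72
tcp_pos: [560.6, -2.0, 172.1]
tcp_rot: [-0.0, 0.548, 0.837, -0.0]
contact_force: [-0.6, -0.5, -6.8]
opening: 13.4
time: 18.13
tcp_pos: [561.7, -2.1, 217.2]
tcp_rot: [0.001, 0.547, 0.837, 0.001]
contact_force: [0.9, 0.7, -6.1]
opening: 13.6
time: 18.55
tcp_pos: [561.0, -2.1, 231.5]
tcp_rot: [0.0, 0.651, 0.759, 0.0]
contact_force: [-0.1, 0.4, -5.5]
opening: 13.7
t=18.55 tcp [561.   -2.1 231.5] jaw 8.82 tilt 0.0010 -0.0002 open 13.7 q6 -0.36
travel ['0.1133', '-0.0644', '0.0034'] norm 0.1303 rows>=3.1
dr z -0.0032 (rad), rows>=0.0
[-0.14593322  0.38655179 -5.48672058]
```

View pics/s6.png

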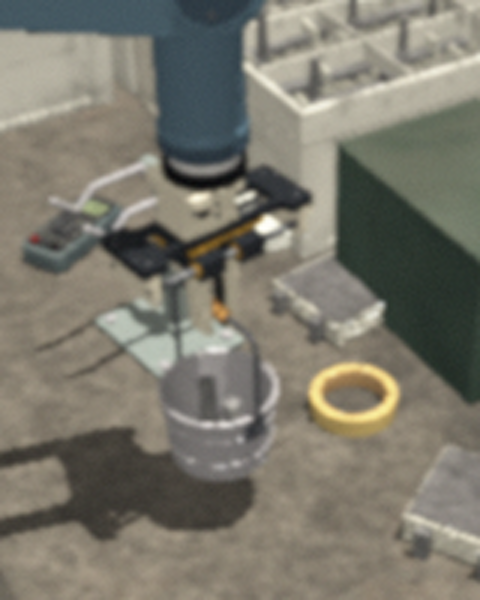

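The pail hangs from the gripper, clear of the table and nearly upright. I'll carry it round to the front of the hanger.

```bash
python3 -m inch '[{"travel":[0.006,-0.0035,0],"dr":[0,0,0],"fingers":0},{"travel":[0.011,-0.0063,0],"dr":[0,0,0],"fingers":0},{"travel":[0.013,-0.0073,0],"dr":[0,0,0],"fingers":0},{"travel":[0.013,-0.0073,0],"dr":[0,0,0],"fingers":0},{"travel":[0.013,-0.0073,0],"dr":[0,0,0],"fingers":0}]'
python3 -m inch '[{"travel":[0.013,-0.0073,0],"dr":[0,0,0],"fingers":0},{"travel":[0.013,-0.0073,0],"dr":[0,0,0],"fingers":0},{"travel":[0.013,-0.0073,0],"dr":[0,0,0],"fingers":0},{"travel":[0.012,-0.006,0],"dr":[0,0,0],"fingers":0},{"travel":[0.012,-0.004,0],"dr":[0,0,0],"fingers":0}]'
python3 - <<'E'
from h import *
to(480,180,231,9)
print(arm.sense()['contact_force'])
E
```

```text
time: 19.02
tcp_pos: [519.1, 50.2, 230.8]
tcp_rot: [-0.0, 0.649, 0.761, 0.0]
contact_force: [0.4, 0.9, -6.5]
opening: 14.0
time: 19.43
tcp_pos: [478.2, 106.9, 230.9]
tcp_rot: [0.0, 0.649, 0.761, 0.0]
contact_force: [0.3, -0.4, -7.3]
opening: 13.6
t=19.43 tcp [478.2 106.9 230.9] jaw 9.02 tilt 0.0001 0.0000 open 13.6 q6 -0.17
travel ['0.0720', '0.0133', '-0.0001'] norm 0.0732 rows>=1.8
dr z 0.0003 (rad), rows>=0.0
[ 0.2908452  -0.37748318 -7.27754728]
```

```bash
python3 -m inch '[{"travel":[0.012,0.0005,0],"dr":[0,0,0],"fingers":0},{"travel":[0.012,0.0015,0],"dr":[0,0,0],"fingers":0},{"travel":[0.011,0.0015,0],"dr":[0,0,0],"fingers":0},{"travel":[0.008,0.001,0],"dr":[0,0,0],"fingers":0},{"travel":[0.004,0,0],"dr":[0,0,0],"fingers":0}]'
python3 - <<'E'
from h import *
import pickle
s=arm.sense()
im,d=arm.get_image('wrist'); cv2.imwrite('pics/w7.png',im); np.save('pics/w7.npy',d); pickle.dump(s,open('pics/w7.pkl','wb'))
to(485,258,231,9)
print(proj('wrist',[[523.7,298.8,223],[533.1,231.6,223],[550,302,201],[559,234,201],[640,317,213],[650,250,213]],s))
E
```

```text
time: 19.85
tcp_pos: [476.7, 154.1, 230.7]
tcp_rot: [-0.0, 0.649, 0.761, 0.0]
contact_force: [0.5, -0.5, -5.9]
opening: 14.0
t=19.90 tcp [476.5 154.2 230.6] jaw 9.06 tilt -0.0000 0.0006 open 13.9 q6 -0.07
travel ['0.1012', '0.0247', '-0.0003'] norm 0.1041 rows>=2.5
dr z 0.0011 (rad), rows>=0.0
[[385.47037083   4.4671063 ]
 [372.59735082 129.30636166]
 [412.05912972  18.7419673 ]
 [397.79118463 129.0858575 ]
 [552.16566792  27.02663263]
 [533.99972196 132.35562974]]
```

View pics/w7.png

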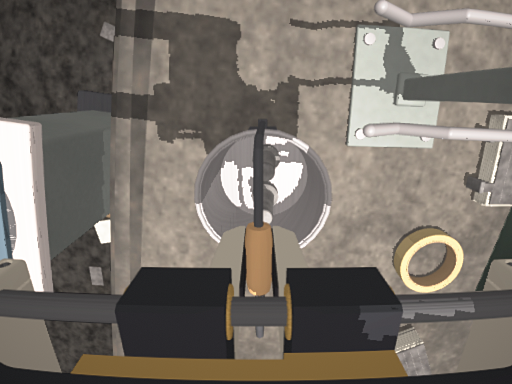

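The wrist view shows the right prong tip at (369,130) and the left tip at (383,6), within about 3 px of prediction. The posts are in the pail and the pail hangs straight.

```bash
python3 - <<'E'
from h import *
import pickle; s=pickle.load(open('pics/w7.pkl','rb'))
P=plane('wrist',[(382,6),(369,130)],223,s); print(P,P.mean(0))
d=P[0]-P[1]; print(np.linalg.norm(d),np.degrees(np.arctan2(d[1],d[0]))-90)
f=lambda x,y,k,x0,y0:[(x+.5)/k-.5+x0,(y+.5)/k-.5+y0]
for a,b in [((128,405),(382,6)),((285,380),(369,130))]:
    print(tri([('top',f(*a,6.5,100,155),None),('wrist',b,s)]))
xh=np.array([np.cos(np.radians(9)),np.sin(np.radians(9))])
print('seat',P.mean(0)[:2]+27*xh)
E
```

```text
[[521.97384409 297.64513407 223.        ]
 [531.04875206 230.83424911 223.        ]] [526.51129807 264.23969159 223.        ]
67.42438952881866 7.735134690534494
[524.15334346 300.39240829 216.83294623]
[532.51843923 231.39175357 221.33628641]
seat [553.17888327 268.46342214]
```

```bash
python3 -m inch '[{"travel":[0.006,0.001,0],"dr":[0,0,0],"fingers":0},{"travel":[0.012,0.001,0],"dr":[0,0,0],"fingers":0},{"travel":[0.013,0.002,0],"dr":[0,0,0],"fingers":0},{"travel":[0.013,0.002,0],"dr":[0,0,0],"fingers":0},{"travel":[0.013,0.002,0],"dr":[0,0,0],"fingers":0}]'
python3 -m inch '[{"travel":[0.013,0.002,0],"dr":[0,0,0],"fingers":0},{"travel":[0.012,0.003,0],"dr":[0,0,0],"fingers":0},{"travel":[0.01,0.004,0],"dr":[0,0,0],"fingers":0},{"travel":[0.006,0.004,0],"dr":[0,0,0],"fingers":0},{"travel":[0.003,0.003,0],"dr":[0,0,0],"fingers":0}]'
python3 - <<'E'
from h import *
to(554,269,231,9)
print(arm.sense()['contact_force'])
E
```

```text
time: 20.32
tcp_pos: [475.3, 211.3, 230.7]
tcp_rot: [-0.0, 0.65, 0.76, 0.0]
contact_force: [-0.5, -1.2, -6.4]
opening: 13.9
time: 20.73
tcp_pos: [484.7, 257.3, 230.7]
tcp_rot: [-0.0, 0.649, 0.761, 0.0]
contact_force: [0.6, 0.4, -6.3]
opening: 13.5
t=20.73 tcp [484.7 257.3 230.7] jaw 9.04 tilt 0.0001 0.0002 open 13.5 q6 0.13
travel ['0.0006', '0.0702', '-0.0003'] norm 0.0702 rows>=1.7
dr z 0.0007 (rad), rows>=0.0
[ 0.56034214  0.39779229 -6.28845438]
```

```bash
python3 -m inch '[{"travel":[0,0.005,0],"dr":[0,0,0],"fingers":0},{"travel":[0,0.008,0],"dr":[0,0,0],"fingers":0},{"travel":[0,0.009,0],"dr":[0,0,0],"fingers":0},{"travel":[0,0.009,0],"dr":[0,0,0],"fingers":0},{"travel":[0,0.009,0],"dr":[0,0,0],"fingers":0}]'
python3 -m inch '[{"travel":[0,0.009,0],"dr":[0,0,0],"fingers":0},{"travel":[0,0.009,0],"dr":[0,0,0],"fingers":0},{"travel":[0,0.007,0],"dr":[0,0,0],"fingers":0},{"travel":[0,0.004,0],"dr":[0,0,0],"fingers":0},{"travel":[0,0.001,0],"dr":[0,0,0],"fingers":0}]'
python3 -m inch '[{"travel":[0,0,0],"dr":[0,0,0],"fingers":0},{"travel":[0,0,0],"dr":[0,0,0],"fingers":0}]'
python3 - <<'E'
from h import *
s=arm.sense()
to(554,269,186,9)
print(s['contact_force'])
im,d=arm.get_image('wrist'); cv2.imwrite('pics/w8.png',im)
im,d=arm.get_image('scene');crop(im,140,50,300,250,3,'pics/s8.png')
im,d=arm.get_image('top');crop(im,90,130,230,250,4,'pics/t8.png')
E
```

```text
time: 21.15
tcp_pos: [525.1, 262.1, 230.7]
tcp_rot: [0.0, 0.65, 0.76, -0.0]
contact_force: [0.1, -0.5, -6.7]
opening: 13.9
time: 21.57
tcp_pos: [554.4, 267.2, 230.5]
tcp_rot: [0.0, 0.65, 0.76, 0.0]
contact_force: [-0.4, 0.6, -7.3]
opening: 13.7
time: 21.73
tcp_pos: [553.2, 267.2, 230.7]
tcp_rot: [-0.0, 0.649, 0.76, -0.0]
contact_force: [1.2, 0.4, -7.0]
opening: 13.9
t=21.73 tcp [553.2 267.2 230.7] jaw 9.00 tilt -0.0006 -0.0001 open 13.9 q6 0.11
travel ['0.0017', '0.0011', '0.0447'] norm 0.0447 rows>=1.1
dr z 0.0000 (rad), rows>=0.0
[ 1.20399943  0.42184131 -7.0444102 ]
```

View pics/w8.png

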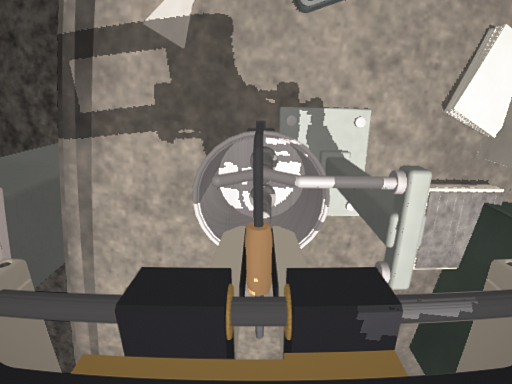

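View pics/s8.png

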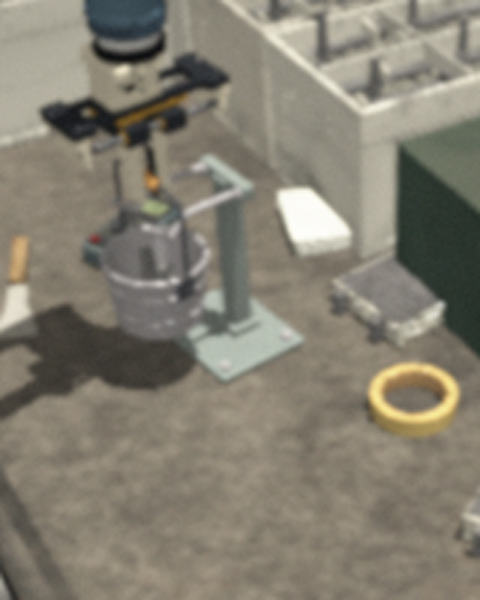

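The wrist view shows the left prong passing under the bar near (258,183), with its tip at (217,185) in front of the bar and the posts visible inside. I'll lower now.

```bash
python3 -m inch '[{"travel":[0.0005,0.0005,0.005],"dr":[0,0,0],"fingers":0},{"travel":[0.0005,0,0.008],"dr":[0,0,0],"fingers":0},{"travel":[0,0,0.008],"dr":[0,0,0],"fingers":0},{"travel":[0,0,0.007],"dr":[0,0,0],"fingers":0},{"travel":[0,0,0.004],"dr":[0,0,0],"fingers":0}]'
python3 -m inch '[{"travel":[0,0,0.003],"dr":[0,0,0],"fingers":0},{"travel":[0,0,0.003],"dr":[0,0,0],"fingers":0},{"travel":[0,0,0],"dr":[0,0,0],"fingers":0},{"travel":[0,0,0],"dr":[0,0,0],"fingers":0}]'
python3 - <<'E'
from h import *
s=arm.sense(); to(554,269,186,9); print(s['contact_force'])
E
```

```text
time: 22.3
tcp_pos: [553.1, 268.0, 196.8]
tcp_rot: [-0.001, 0.649, 0.76, -0.001]
contact_force: [-0.5, 0.4, -6.8]
opening: 13.5
time: 22.63
tcp_pos: [553.8, 268.2, 192.7]
tcp_rot: [-0.0, 0.649, 0.76, -0.0]
contact_force: [-0.9, -0.6, -5.8]
opening: 13.4
t=22.63 tcp [553.8 268.2 192.7] jaw 8.99 tilt -0.0002 -0.0001 open 13.4 q6 0.11
travel ['0.0008', '0.0003', '0.0067'] norm 0.0068 rows>=0.2
dr z -0.0001 (rad), rows>=0.0
[-0.93644446 -0.6266057  -5.8458015 ]
```

```bash
python3 -m inch '[{"travel":[0,0,0.002],"dr":[0,0,0],"fingers":0},{"travel":[0,0,0.002],"dr":[0,0,0],"fingers":0},{"travel":[0,0,0],"dr":[0,0,0],"fingers":0},{"travel":[0,0,0],"dr":[0,0,0],"fingers":0}]'
python3 -m inch '[{"travel":[0,0,0.002],"dr":[0,0,0],"fingers":0},{"travel":[0,0,0],"dr":[0,0,0],"fingers":0},{"travel":[0,0,0],"dr":[0,0,0],"fingers":0}]'
python3 - <<'E'
from h import *
s=arm.sense(); to(554,269,186,9); print(s['contact_force'])
E
```

```text
time: 22.97
tcp_pos: [553.8, 268.2, 188.7]
tcp_rot: [-0.0, 0.649, 0.76, -0.0]
contact_force: [-0.6, 0.5, -5.8]
opening: 13.9
time: 23.22
tcp_pos: [553.9, 268.2, 186.7]
tcp_rot: [0.0, 0.649, 0.76, -0.0]
contact_force: [-0.0, -1.0, -6.4]
opening: 13.9
t=23.22 tcp [553.9 268.2 186.7] jaw 8.99 tilt -0.0000 -0.0000 open 13.9 q6 0.11
travel ['0.0007', '0.0003', '0.0007'] norm 0.0010 rows>=0.0
dr z -0.0001 (rad), rows>=0.0
[-0.00892117 -0.98770416 -6.42336683]
```

```bash
python3 -m inch '[{"travel":[0,0,0.002],"dr":[0,0,0],"fingers":0},{"travel":[0,0,0],"dr":[0,0,0],"fingers":0},{"travel":[0,0,0],"dr":[0,0,0],"fingers":0}]'
python3 -m inch '[{"travel":[0,0,0.0015],"dr":[0,0,0],"fingers":0},{"travel":[0,0,0],"dr":[0,0,0],"fingers":0},{"travel":[0,0,0],"dr":[0,0,0],"fingers":0}]'
python3 - <<'E'
from h import *
s=arm.sense(); to(554,269,186,9); print(s['contact_force'])
im,d=arm.get_image('wrist'); cv2.imwrite('pics/w9.png',im); crop(im,180,110,350,240,4.5,'pics/w9c.png')
im,d=arm.get_image('scene');crop(im,150,70,260,190,5,'pics/s9.png')
E
```

```text
time: 23.47
tcp_pos: [553.6, 268.2, 184.5]
tcp_rot: [-0.0, 0.649, 0.76, -0.0]
contact_force: [-0.1, 0.2, -6.8]
opening: 13.6
time: 23.72
tcp_pos: [553.7, 268.2, 183.1]
tcp_rot: [-0.0, 0.649, 0.76, -0.0]
contact_force: [-0.3, 0.4, -6.6]
opening: 13.9
t=23.72 tcp [553.7 268.2 183.1] jaw 9.00 tilt -0.0003 -0.0001 open 13.9 q6 0.11
travel ['0.0007', '0.0004', '-0.0029'] norm 0.0030 rows>=0.1
dr z -0.0001 (rad), rows>=0.0
[-0.26071738  0.43327054 -6.55847576]
```

View pics/w9c.png

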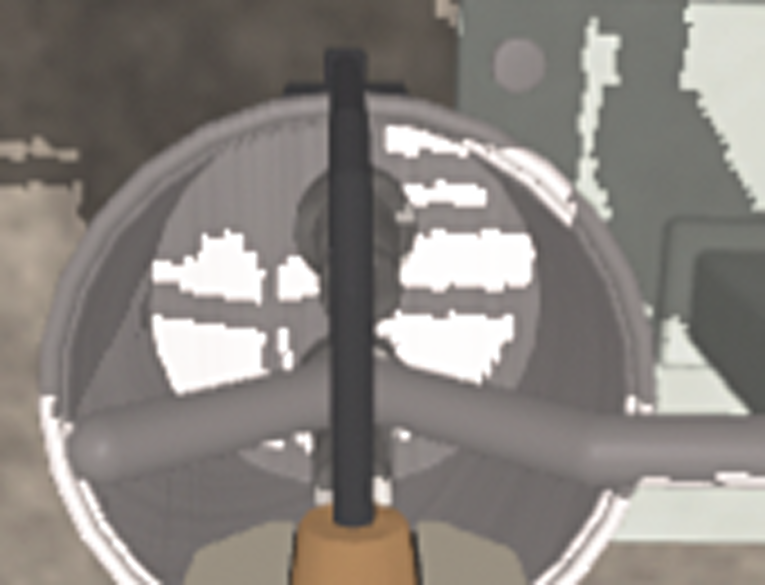

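View pics/s9.png

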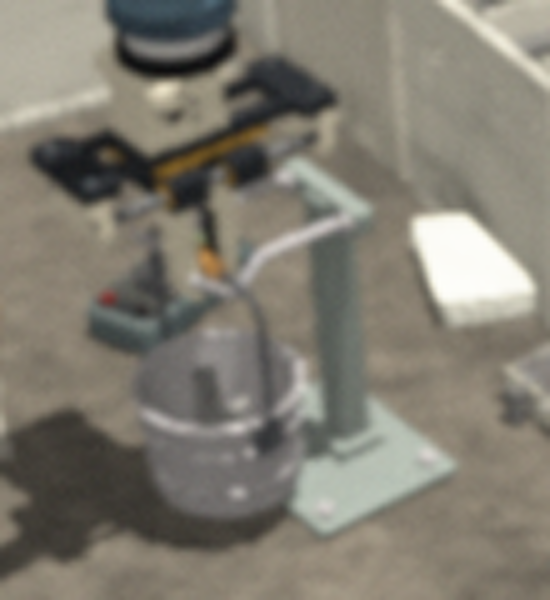

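The bar sits directly over the V's apex, at crop (350,390), but isn't bearing on it yet. I'll keep lowering in small steps.

```bash
python3 -m inch '[{"travel":[0,0,0.0015],"dr":[0,0,0],"fingers":0},{"travel":[0,0,0],"dr":[0,0,0],"fingers":0}]'
python3 -m inch '[{"travel":[0,0,0.0015],"dr":[0,0,0],"fingers":0},{"travel":[0,0,0],"dr":[0,0,0],"fingers":0}]'
python3 -m inch '[{"travel":[0,0,0.0015],"dr":[0,0,0],"fingers":0},{"travel":[0,0,0],"dr":[0,0,0],"fingers":0}]'
```

```text
time: 23.98
tcp_pos: [553.9, 268.2, 181.7]
tcp_rot: [0.0, 0.649, 0.76, 0.0]
contact_force: [0.3, 0.1, -6.6]
opening: 13.5
time: 24.15
tcp_pos: [554.3, 268.4, 181.1]
tcp_rot: [0.0, 0.65, 0.76, 0.001]
contact_force: [0.2, -0.5, -2.1]
opening: 13.6
time: 24.32
tcp_pos: [554.4, 268.4, 180.8]
tcp_rot: [0.001, 0.649, 0.76, 0.001]
contact_force: [-3.0, -0.4, 5.9]
opening: 14.0
```

Load has transferred (wrist fz went from −6.6 to +5.9). I back off slightly and release.

```bash
python3 -m inch '[{"travel":[0,0,-0.001],"dr":[0,0,0],"fingers":0},{"travel":[0,0,0],"dr":[0,0,0],"fingers":0},{"travel":[0,0,0],"dr":[0,0,0],"fingers":0.2},{"travel":[0,0,0],"dr":[0,0,0],"fingers":0.25},{"travel":[0,0,0],"dr":[0,0,0],"fingers":0.35}]' 10
python3 -m inch '[{"travel":[0,0,0],"dr":[0,0,0],"fingers":0.4},{"travel":[0,0,0],"dr":[0,0,0],"fingers":0.4},{"travel":[0,0,0],"dr":[0,0,0],"fingers":0.4}]'
python3 - <<'E'
from h import *
s=arm.sense(); to(554,269,186,9); print(s['contact_force'])
im,d=arm.get_image('wrist'); cv2.imwrite('pics/w10.png',im); crop(im,180,110,350,280,3.5,'pics/w10c.png')
im,d=arm.get_image('scene');crop(im,150,70,260,190,5,'pics/s10.png')
E
```

```text
time: 24.73
tcp_pos: [554.1, 268.2, 179.9]
tcp_rot: [0.0, 0.65, 0.76, 0.0]
contact_force: [-0.6, -0.3, 0.6]
opening: 26.0
time: 24.98
tcp_pos: [553.9, 268.2, 179.7]
tcp_rot: [0.0, 0.649, 0.76, -0.0]
contact_force: [0.6, -0.6, -0.2]
opening: 36.8
t=24.98 tcp [553.9 268.2 179.7] jaw 8.99 tilt 0.0000 -0.0001 open 36.8 q6 0.11
travel ['0.0008', '0.0002', '-0.0063'] norm 0.0064 rows>=0.2
dr z -0.0001 (rad), rows>=0.0
[ 0.59124653 -0.62247838 -0.17548218]
```

View pics/w10c.png

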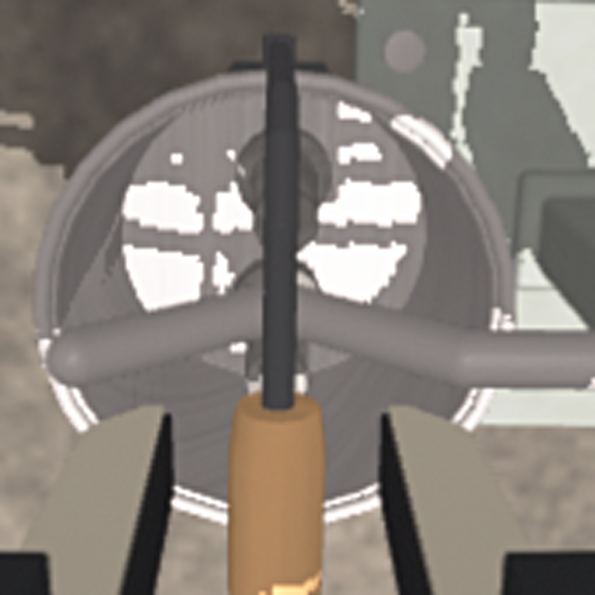

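View pics/s10.png

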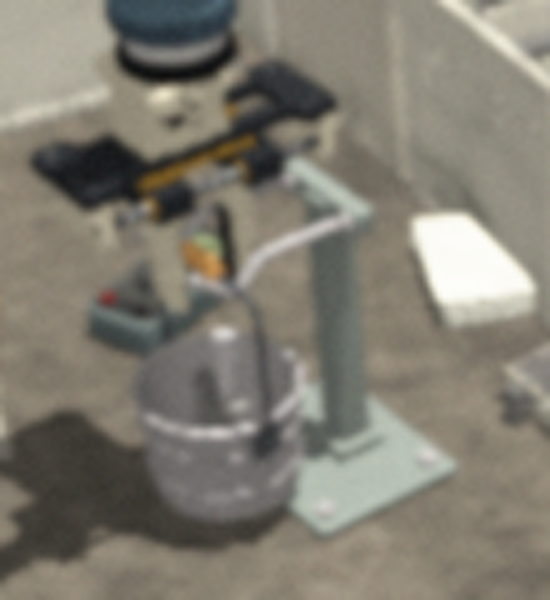

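The fingers are clear on both sides and the bar rests in the left dip at the apex. I'll withdraw straight up.

```bash
python3 -m inch '[{"travel":[0,0,-0.006],"dr":[0,0,0],"fingers":0.45},{"travel":[0,0,-0.01],"dr":[0,0,0],"fingers":0.45},{"travel":[0,0,-0.015],"dr":[0,0,0],"fingers":0.45},{"travel":[0,0,-0.02],"dr":[0,0,0],"fingers":0.45},{"travel":[0,0,-0.025],"dr":[0,0,0],"fingers":0.45}]'
python3 -m inch '[{"travel":[0,0,-0.025],"dr":[0,0,0],"fingers":0.45},{"travel":[-0.035,0,-0.02],"dr":[0,0,0],"fingers":0.45},{"travel":[-0.035,0,0],"dr":[0,0,0],"fingers":0.45},{"travel":[-0.035,0,0],"dr":[0,0,0],"fingers":0.45},{"travel":[-0.02,0,0],"dr":[0,0,0],"fingers":0.45}]'
python3 -m inch '[{"travel":[0,0,0],"dr":[0,0,0],"fingers":0.45},{"travel":[0,0,0],"dr":[0,0,0],"fingers":0.45},{"travel":[0,0,0],"dr":[0,0,0],"fingers":0.45}]'
python3 - <<'E'
from h import *
import pickle
s=arm.sense(); to(554,269,186,9); print(s['contact_force'])
im,d=arm.get_image('wrist'); cv2.imwrite('pics/w11.png',im);pickle.dump(s,open('pics/w11.pkl','wb'))
im,d=arm.get_image('scene');cv2.imwrite('pics/s11f.png',im);crop(im,150,70,260,190,5,'pics/s11.png')
im,d=arm.get_image('top');cv2.imwrite('pics/t11f.png',im);crop(im,90,130,230,250,5,'pics/t11.png')
E
```

```text
time: 25.5
tcp_pos: [553.3, 268.1, 256.3]
tcp_rot: [-0.001, 0.649, 0.76, -0.001]
contact_force: [-0.0, 0.5, 0.3]
opening: 41.5
time: 25.92
tcp_pos: [574.1, 141.8, 302.7]
tcp_rot: [0.001, 0.65, 0.76, 0.0]
contact_force: [1.2, 0.4, 0.2]
opening: 41.9
time: 26.17
tcp_pos: [573.4, 145.3, 301.5]
tcp_rot: [0.0, 0.65, 0.76, 0.001]
contact_force: [-0.4, 0.8, -0.0]
opening: 41.9
t=26.17 tcp [573.4 145.3 301.5] jaw 8.98 tilt 0.0008 0.0007 open 41.9 q6 -0.10
travel ['0.1251', '0.0001', '0.1156'] norm 0.1703 rows>=4.1
dr z -0.0003 (rad), rows>=0.0
[-0.36623177  0.79309231 -0.04282447]
```

View pics/w11.png

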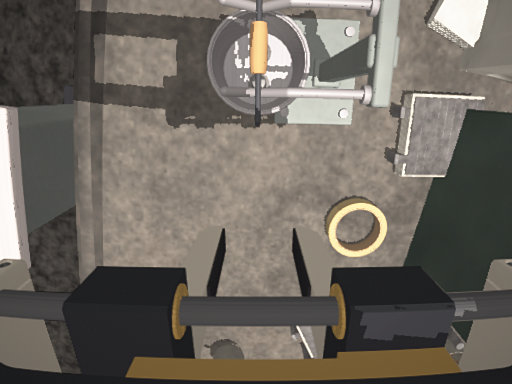

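View pics/s11.png

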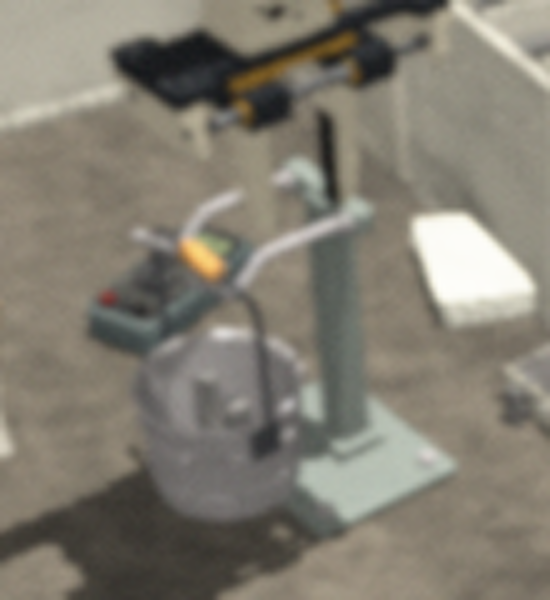

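View pics/t11.png

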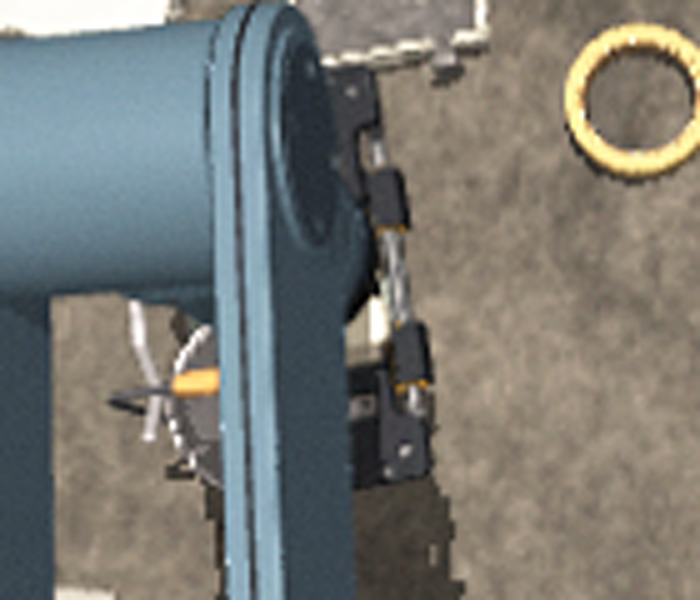

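The pail hangs with its bail across both prongs; in the wrist view the grip is at (259,47) and the right prong crossing at (258,93). I'll measure the grip position and check that it's still.

```bash
python3 -m inch '[{"travel":[0,0,0],"dr":[0,0,0],"fingers":0.45},{"travel":[0,0,0],"dr":[0,0,0],"fingers":0.45},{"travel":[0,0,0],"dr":[0,0,0],"fingers":0.45},{"travel":[0,0,0],"dr":[0,0,0],"fingers":0.45},{"travel":[0,0,0],"dr":[0,0,0],"fingers":0.45}]'
python3 - <<'E'
from h import *
s=arm.sense(); 
def blob(im,y1):
    hsv=cv2.cvtColor(im,cv2.COLOR_BGR2HSV); m=cv2.inRange(hsv,(8,110,90),(25,255,255)); return m
iw,_=arm.get_image('wrist'); isc,_=arm.get_image('scene'); iw2,_=arm.get_image('wrist')
def cen(im,x0,y0,x1,y1):
    m=blob(im,0)[y0:y1,x0:x1]; n,l,st,ce=cv2.connectedComponentsWithStats(m); i=1+st[1:,4].argmax(); return ce[i]+[x0,y0],st[i]
a,st=cen(iw,230,0,290,110); b,st2=cen(isc,180,110,205,135); c,_=cen(iw2,230,0,290,110)
print(a,st,b,st2,c)
print('grip',tri([('wrist',a,s),('scene',b,None)]), plane('wrist',[a],205,s))
print('motion in pail area', cv2.absdiff(iw,iw2)[0:120,200:320].mean())
w0=cv2.imread('pics/w11.png'); print('vs 0.5 s ago',cv2.absdiff(w0,iw)[0:120,200:320].mean())
crop(iw,190,0,380,140,4,'pics/w12c.png')
cv2.imwrite('pics/s12.png',isc)
bl=plane('wrist',[(259.5,20),(258,110)],205,s); dd=bl[0]-bl[1]; print('bar yaw',np.degrees(np.arctan2(dd[1],dd[0]))-90)
E
```

```text
time: 26.73
tcp_pos: [573.3, 145.0, 300.7]
tcp_rot: [-0.0, 0.649, 0.76, -0.0]
contact_force: [0.5, -1.0, -0.2]
opening: 41.9
[258.21111111  46.06111111] [ 20  20  18  53 360] [189.9   121.725] [ 6  9  9  7 40] [258.17647059  46.1232493 ]
grip [554.42829529 270.17330477 204.20794973] [[553.38401627 270.53103238 205.        ]]
motion in pail area 2.018148148148148
vs 0.5 s ago 6.511990740740741
bar yaw 7.961012972147799
```

View pics/w12c.png

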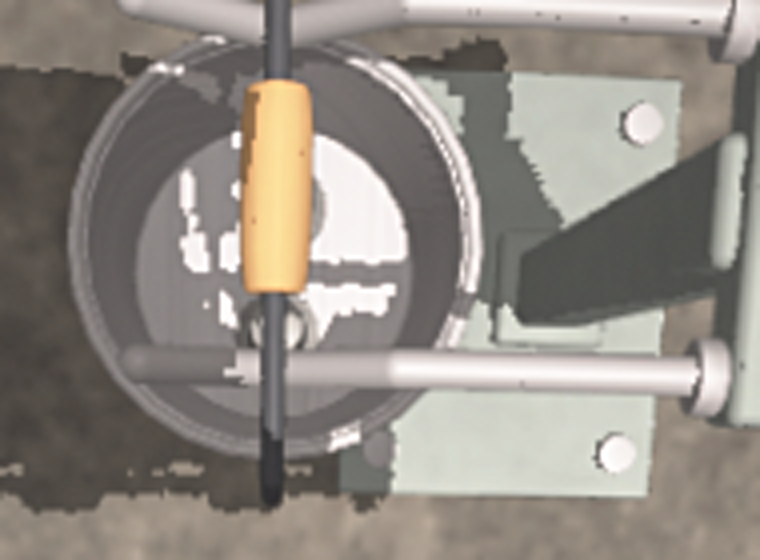

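View pics/s12.png

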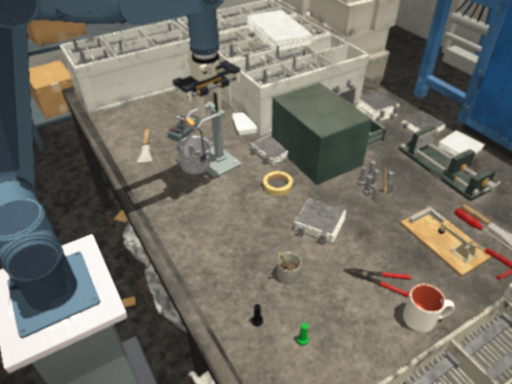

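Grip measures (554.4, 270.2, 204.2) against the seat at (554, 269, 205). The bystanders and look-alikes haven't moved. I'll let any swing die out and check once more.

```bash
for i in 1 2 3; do python3 -m inch '[{"travel":[0,0,0],"dr":[0,0,0],"fingers":0.45},{"travel":[0,0,0],"dr":[0,0,0],"fingers":0.45},{"travel":[0,0,0],"dr":[0,0,0],"fingers":0.45},{"travel":[0,0,0],"dr":[0,0,0],"fingers":0.45},{"travel":[0,0,0],"dr":[0,0,0],"fingers":0.45}]' >/dev/null; done
python3 - <<'E'
from h import *
import time
a,_=arm.get_image('wrist')
ims=[a]+[arm.get_image('wrist')[0] for _ in range(7)]
g=[cv2.cvtColor(x,cv2.COLOR_BGR2GRAY).astype(np.float32) for x in ims]
for i in (1,3,5,7):
    print(i*.05,'pail shift',cv2.phaseCorrelate(g[0][0:115,195:310].copy(),g[i][0:115,195:310].copy())[0],'bg',cv2.phaseCorrelate(g[0][130:230,100:300].copy(),g[i][130:230,100:300].copy())[0])
s=arm.sense(); print(s['time'],s['contact_force'])
cv2.imwrite('pics/w13.png',ims[-1])
E
```

```text
0.05 pail shift (1.80819848765168e-05, -0.0027509648289054667) bg (-0.017448869354311114, 0.019335772537701246)
0.15000000000000002 pail shift (0.006123650644575207, -0.001648708194679216) bg (-0.012018922859482473, -0.00610506933178101)
0.25 pail shift (8.596067869603985e-05, 0.0063826271129912016) bg (0.0010778294875990468, -0.0027423120990803795)
0.35000000000000003 pail shift (0.00800694378641964, 0.002257981387572272) bg (-0.024895138987858445, 0.007190635016286251)
28.5333 [ 0.13862507 -0.8370373  -0.08233945]
```

The pail is at rest and the robot is clear, so I'm handing in.

```bash
python3 -c "
from plant import arm
print(arm.sign_off())"
```

```text
the job is handed in; nothing more can be done
None
```

I put both grey posts in the pail, raised its bail upright while it stood on the table, lifted it by the roller and hung it on both prongs. I handed the job in at about 28.5 s; sign-off reports no verdict.

**Last checks that passed:**
- **Grip position:** two-view triangulation put it at (554.4, 270.2, 204.2) mm; I estimated the seat at (554, 269, 205).
- **Bar angle:** it measured about 8°, against about 9° for the hanger.
- **Load:** the wrist force went from −6.6 N to about 0 as the hanger took the pail.
- **Stillness:** the pail moved less than 0.01 px over 0.35 s.
- **Surroundings:** the arm is well clear, and by eye in the final scene picture the glue pot, tape, plate pack and look-alikes have not moved.

**Less certain:**
- **Posts at the end:** one post is clearly visible standing in the pail and the other is mostly hidden under the roller. Both were seen standing inside before the lift.
- **Height reading:** the bar seated with the gripper about 4 to 5 mm lower than planned, so the roller probably slipped slightly in the pads. The grip's height in the camera check still matches the seat.

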